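# Weigh the spice jars on the kitchen balance

### The arm

A 7-joint arm with a two-finger parallel gripper is mounted at the origin on a cart in front of the work surface, level with it; the furniture and walls round the work are solid. World frame = base frame: x ahead of the robot, y to its left, z up, the work surface at z = 0. Lengths are in mm, angles in rad, forces in N, time in s.
With the tool pointing down it reaches from about 400 to 850 mm from the base axis. Payload 10.4 kg.
Tool frame: the origin (TCP) lies midway between the tips of the shut fingers; the grasp point (between the pads) lies 19 mm behind it; z points along the fingers, y is the line along which they close (so a half turn about z gives the same grasp; the last joint's range is limited). The gripper opens to 87 mm and grips with 3 to 60 N. Pads are 19 mm wide; open, the fingers measure 117 mm over their backs; the gripper's body (75 mm by 190 mm) begins 51 mm behind the grasp point.
Start: joints at [1.144, 0.332, -0.065, 1.46, 0.022, 1.35, -0.088], TCP at [245.596, -574.748, 222.576] pointing down, gripper open.
Joint ranges: [-2.6, 2.6], [-0.5, 2.12], [-1.47, 1.34], [0.16, 2.42], [-1.27, 4.41], [0.06, 2.06], [-2.6, 2.6]. Speed limits (rad/s): [2.22, 2.22, 2.79, 2.79, 3.14, 3.14, 3.14].

### API

Orientations are given as a rotation vector (axis times angle).
In Python, from station import bot, vision gives the robot as it stands. The module is installed in compiled form; this text tells all that it offers.
- The arm moves only by the tool apply_moves, never from a script. Its argument "motion" is a list of rows, each an object with "translation": the shift along the tool's x, y, z normalised to -1 to 1, where 1 is 0.025 m, a list of three; "twist": the turn, a rotation vector about the tool's x, y, z normalised to -1 to 1, where 1 is 10 degrees, a list of three; "hand": the opening, from -1 (shut) to 1 (fully open). In form: [{"translation": [tx, ty, tz], "twist": [ax, ay, az], "hand": hand}, ...]. A call has 1 to 12 rows; each row shifts and turns the commanded pose from where the row before left it, along the tool's axes as they then stand; what a row does not reach is not made up. A row lasts 1/8 s, in which the tool goes at most 62.5 mm and 10.7 degrees, less where a joint would pass 70% of its speed; a pose out of reach is approached as far as the arm can. A call with a number of a shift or a turn outside -1 to 1 is refused whole. A call with a gripper value outside its range is refused whole. The fingers move at their own pace and stop on an object; "newtons" is the grip in N (left out, the last holds). Time passes only in rows, so rows that do not move let the fingers close. It gives the time, the measured TCP pose, the force, the opening and the grip force at its end, in the units of the state.
- bot.observe(): the state, without advancing time (a new reading comes with each control period).
- vision.get_image(name): name is "side" or "top"; returns (picture, depth): 420x560x3 uint8, blue, green, red; 420x560 float32, mm along the optical axis (not along the pixel's ray), 0 where there is no reading.
- vision.calibration(name): a dict with "fov_y" (degrees; the focal length in pixels is half the picture's height over the tangent of half this angle, whatever the lens; pixels are square), "cx", "cy" (the principal point, pixels), "R" (3x3) and "t" (3): a world point X has camera coordinates R X + t. Camera axes: x right, y down, z forward; pixel columns grow to the right and rows downward; lengths in mm; the calibration is good to about 2 mm. A picture is of the moment at which its call begins. calibration takes no time and is no camera call.
- bot.hand_in(): hands the job in; it is judged then, once.
The state is a dict: "time_s": time; "q": joint angles; "qd": joint speeds; "effort": joint torques, N m; "tcp_pos": TCP position; "tcp_rot": TCP orientation; "contact_force": force on the tool from outside, world axes, zero at the start; "wrist_torque": the same for the moment, N m; "grip_width": finger opening in mm; "gripper_force": force on a finger pad.
Only numpy, scipy, OpenCV 4.12 (cv2) and the standard library are available. Lean on these libraries where they do the work, as an engineer would, in place of code of your own. Each camera call takes 0.05 s, during which the arm holds its last target. There are 200 camera calls.

### The job

Weigh all the spice jars together on the kitchen balance: take the salt shaker that was left in the square weight pan and stand it upright on the narrow dark wooden ledge beside the jam jar, stand every spice jar upright on the narrow load platform, and put counterweights in the weight pan until the beam floats as level as the weights allow. Leave the balance loaded and level so I can add up the weights, with the weights you do not need standing upright on the wooden hob cover. Do not disturb the jam jar, the timer or the two tins.

Things in the scene. Friction and masses are not known exactly. Their poses are not given: they have to be found in the camera images.
- beam (a joint): tilt of the balance beam, rad: 0 level (also when empty), positive when the weight pan is low (too much counterweight), negative when the load platform is low; stops at -0.2 and +0.2. Sprung and damped, settles in 1.5 s; between the stops it reads 1.25 mrad per gram of (contents of the pan minus load on the platform), wherever things stand on the plates, which stay horizontal
- platform_top (a point): centre of the upper face of the load platform of the balance: a flat rimless aluminium strip, 56 mm wide along its x, 220 mm long along its y (it holds four jars in a row 54 mm apart), 88 mm above the balance's foot when level; moves straight up and down by 125 mm x tilt (up to 25 mm); axes turn with the balance, z up
- pan_floor (a point): centre of the floor of the square weight pan of the balance: 162 x 162 mm inside, rim 14 mm above the floor, aluminium; 250 mm from platform_top towards the platform's -y; moves down by 125 mm x tilt; axes turn with the balance, z up. Wall cabinets hang over the back of the hob, underside at z = 0.6, from about x = 0.63 back: keep wrist and forearm clear
- shaker: glass salt shaker with a grey metal top, 44 mm across, 90 mm tall, straight up to 66 mm and 34 mm across at the top, 100 g; origin at the centre of its underside, z up. Starts standing in the weight pan
- ledge_top (a point): centre of the upper face of the narrow dark wooden ledge, 52 mm deep along its x, 230 mm long along its y, 60 mm above the hob cover (fixed; no rim); z up
- ledge_free (a point): point on the upper face of the ledge, 60 mm towards its +y from the middle: the free end, where the shaker fits
- jam: jam jar with a dark lid, 66 mm across, 115 mm tall, standing on the -y end of the ledge (70 mm from the middle): leave alone; origin at the centre of its underside
- jar1: spice jar, glass with a green cap, 44 mm across, 100 mm tall (cap: the top 20 mm, 43 to 45 mm across), between 80 and 125 g; origin at the centre of its underside, z up. Three or four such jars are present, standing on the hob cover among the weights
- jar2: spice jar, glass with a red cap, 46 mm across, 109 mm tall (cap: the top 20 mm, 43 to 45 mm across), between 80 and 125 g; origin at the centre of its underside, z up. Three or four such jars are present, standing on the hob cover among the weights
- jar3: spice jar, glass with a red cap, 45 mm across, 109 mm tall (cap: the top 20 mm, 43 to 45 mm across), between 80 and 125 g; origin at the centre of its underside, z up. Three or four such jars are present, standing on the hob cover among the weights
- jar4: spice jar, glass with a green cap, 44 mm across, 100 mm tall (cap: the top 20 mm, 43 to 45 mm across), between 80 and 125 g; origin at the centre of its underside, z up. Three or four such jars are present, standing on the hob cover among the weights
- weight_200: aluminium counterweight of 200 g: cylinder 60 mm across and 40 mm high with a grip knob on a thin neck, 24 mm across, the knob being the top 22 mm of 70 mm in all; origin at the centre of its underside, z up. Stands on the wooden hob cover (a plank board over the right-hand coils, upper face at z = 0.038, from x = 0.375 to 0.865 and y = -0.41 to 0.06)
- weight_150: aluminium counterweight of 150 g: cylinder 53 mm across and 36 mm high with a grip knob on a thin neck, 24 mm across, the knob being the top 22 mm of 66 mm in all; origin at the centre of its underside, z up. Stands on the wooden hob cover (a plank board over the right-hand coils, upper face at z = 0.038, from x = 0.375 to 0.865 and y = -0.41 to 0.06)
- weight_100: aluminium counterweight of 100 g: cylinder 44 mm across and 33 mm high with a grip knob on a thin neck, 24 mm across, the knob being the top 22 mm of 63 mm in all; origin at the centre of its underside, z up. Stands on the wooden hob cover (a plank board over the right-hand coils, upper face at z = 0.038, from x = 0.375 to 0.865 and y = -0.41 to 0.06)
- weight_50: aluminium counterweight of 50 g: cylinder 36 mm across and 30 mm high with a grip knob on a thin neck, 24 mm across, the knob being the top 22 mm of 60 mm in all; origin at the centre of its underside, z up. Stands on the wooden hob cover (a plank board over the right-hand coils, upper face at z = 0.038, from x = 0.375 to 0.865 and y = -0.41 to 0.06)
- timer: red and cream kitchen timer, 62 mm across, 68 mm tall, at the back of the hob cover; a bystander, leave alone; origin at the centre of its underside
- tin_soup: tall food tin, 75 mm across, 110 mm tall, behind the balance; a bystander, leave alone; origin at the centre of its underside
- tin_small: small yellow and blue food tin, 57 mm across, 72 mm tall, at the left beside the platform; a bystander, leave alone; origin at the centre of its underside

How it is judged (in metres and radians):
At the end, for the whole second after the job is handed in: Every spice jar present stands upright (within 0.12 rad) and still on the load platform, the salt shaker stands upright on the ledge, the beam is at rest within 0.05 rad of level (40 g), and each counterweight stands upright either in the weight pan or on the wooden hob cover (x of jar1 in the frame of platform_top between -0.026 and 0.026 m and y of jar1 in the frame of platform_top between -0.108 and 0.108 m and z of jar1 in the frame of platform_top between -0.008 and 0.008 m and angle between each of jar1, jar2, jar3, jar4, shaker's own z axis and vertical below 0.12 rad and linear speed of each of jar1, jar2, jar3, jar4, shaker below 0.03 m/s and x of jar2 in the frame of platform_top between -0.026 and 0.026 m and y of jar2 in the frame of platform_top between -0.108 and 0.108 m and z of jar2 in the frame of platform_top between -0.008 and 0.008 m and x of jar3 in the frame of platform_top between -0.026 and 0.026 m and y of jar3 in the frame of platform_top between -0.108 and 0.108 m and z of jar3 in the frame of platform_top between -0.008 and 0.008 m and x of jar4 in the frame of platform_top between -0.026 and 0.026 m and y of jar4 in the frame of platform_top between -0.108 and 0.108 m and z of jar4 in the frame of platform_top between -0.008 and 0.008 m and x of shaker in the frame of ledge_top between -0.025 and 0.025 m and y of shaker in the frame of ledge_top between -0.112 and 0.112 m and z of shaker in the frame of ledge_top between -0.008 and 0.008 m and value of joint beam between -0.05 and 0.05 rad and velocity of joint beam between -0.05 and 0.05 rad/s and ((x of weight_200 in the frame of pan_floor between -0.085 and 0.085 m and y of weight_200 in the frame of pan_floor between -0.085 and 0.085 m and z of weight_200 in the frame of pan_floor between -0.008 and 0.008 m and angle between weight_200's own z axis and vertical below 0.15 rad) or (height (world z) of weight_200 between 0.028 and 0.048 m and angle between weight_200's own z axis and vertical below 0.15 rad)) and ((x of weight_150 in the frame of pan_floor between -0.085 and 0.085 m and y of weight_150 in the frame of pan_floor between -0.085 and 0.085 m and z of weight_150 in the frame of pan_floor between -0.008 and 0.008 m and angle between weight_150's own z axis and vertical below 0.15 rad) or (height (world z) of weight_150 between 0.028 and 0.048 m and angle between weight_150's own z axis and vertical below 0.15 rad)) and ((x of weight_100 in the frame of pan_floor between -0.085 and 0.085 m and y of weight_100 in the frame of pan_floor between -0.085 and 0.085 m and z of weight_100 in the frame of pan_floor between -0.008 and 0.008 m and angle between weight_100's own z axis and vertical below 0.15 rad) or (height (world z) of weight_100 between 0.028 and 0.048 m and angle between weight_100's own z axis and vertical below 0.15 rad)) and ((x of weight_50 in the frame of pan_floor between -0.085 and 0.085 m and y of weight_50 in the frame of pan_floor between -0.085 and 0.085 m and z of weight_50 in the frame of pan_floor between -0.008 and 0.008 m and angle between weight_50's own z axis and vertical below 0.15 rad) or (height (world z) of weight_50 between 0.028 and 0.048 m and angle between weight_50's own z axis and vertical below 0.15 rad))); the robot touches nothing.
It fails at once if the jam jar on the ledge is pushed more than 3 cm (distance of jam from where it was at the start of the episode above 0.03 m).
It fails at once if the kitchen timer is pushed more than 4 cm (distance of timer from where it was at the start of the episode above 0.04 m).
It fails at once if the tall tin is pushed more than 4 cm (distance of tin_soup from where it was at the start of the episode above 0.04 m).
It fails at once if the small tin is pushed more than 4 cm (distance of tin_small from where it was at the start of the episode above 0.04 m).
Of jar1, jar2, jar3, jar4 only 3 to 4 are there at a start; the rules pass over those that are not, and their reading is None.
At some moment in a run one of weight_200, weight_150, weight_100, weight_50 may be knocked a few centimetres aside while the robot is not near it.
It also fails if it takes over 210 s, if anything falls off the work surface, if the arm or the gripper's body presses on something with over 40 N, if the wrist force passes 120 N, or if a joint passes its speed limit or range.

## Working session

There is one attempt and no reset: what is moved stays moved. The work goes in short steps, Python scripts to look and compute and a tool call to move; the robot and the scene stay as the last step left them, time stands still between calls to the robot, and variables do not carry over. Pictures are saved under pics/ and viewed, at most 14 in all, crops included, and the job is handed in when it is done.

Besides the shell and the picture viewer there is one more tool, called after "Emit:" by a JSON object that holds its "op" and its "data". apply_moves: Moves the arm, as the interface text tells. Its arguments: {"type":"object","properties":{"motion":{"type":"array","items":{"type":"object","properties":{"translation":{"type":"array","items":{"type":"number"}},"twist":{"type":"array","items":{"type":"number"}},"hand":{"type":"number"}}}},"newtons":{"type":"number"}},"required":["motion"]}

```bash
mkdir -p pics; python3 - <<'E'
from station import bot, vision
import cv2,numpy as np
s=bot.observe(); print(s)
for n in("side","top"):
    im,d=vision.get_image(n); cv2.imwrite(f"pics/{n}0.png",im); np.save(f"{n}0.npy",d); c=vision.calibration(n); print(n,c, (d>0).mean(), d[d>0].min(), d.max())
E
```

```text
{'time_s': 0.0, 'q': array([ 1.14439285,  0.33285483, -0.06472276,  1.46096434,  0.02159134,
        1.34992236, -0.08848887]), 'qd': array([ 0.00104797, -0.00096236, -0.00184234, -0.00146964,  0.00153552,
       -0.00081223,  0.00039337]), 'effort': array([-1.23149137e-03, -6.23253036e+01,  2.36461748e-02, -3.89905572e+01,
       -6.15658960e-02,  3.99128767e-02,  1.31387437e-04]), 'tcp_pos': array([ 245.42281087, -574.35536101,  221.75366004]), 'tcp_rot': array([-3.07637740e+00, -6.29789479e-01,  5.40371208e-04]), 'contact_force': array([-0.46045986,  0.05625705,  0.01035811]), 'wrist_torque': array([-0.01708426,  0.01973923, -0.07486164]), 'gripper_force': 0.0, 'grip_width': 87.04465899816458}
side {'fov_y': 56.244125048870806, 'cx': 281.8263796789318, 'cy': 207.68480137603808, 'R': array([[-0.17900939, -0.98378743, -0.01085926],
       [-0.66794673,  0.12962836, -0.73283262],
       [ 0.72235919, -0.12393051, -0.6803223 ]]), 't': array([156.52801615, 437.70157826, 925.43824303])} 0.9958928571428571 428.29883 2041.3213
top {'fov_y': 42.421459407172236, 'cx': 275.2003528876435, 'cy': 216.64668573965892, 'R': array([[ 0.02743142, -0.99961558,  0.004027  ],
       [-0.99870684, -0.02757854, -0.04270919],
       [ 0.04280383, -0.00285022, -0.99907943]]), 't': array([  32.3433946 ,  567.11855073, 1816.43470938])} 0.9960501700680272 470.10284 2777.3372
```

View pics/top0.png

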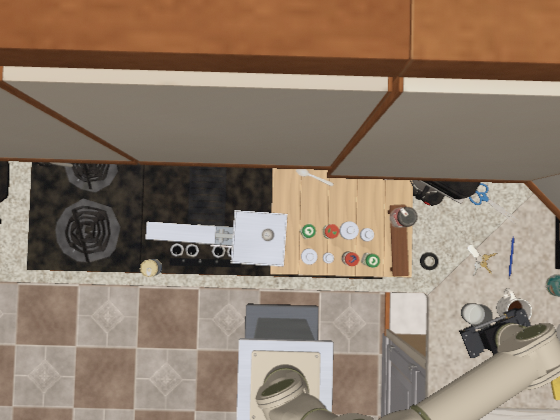

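View pics/side0.png

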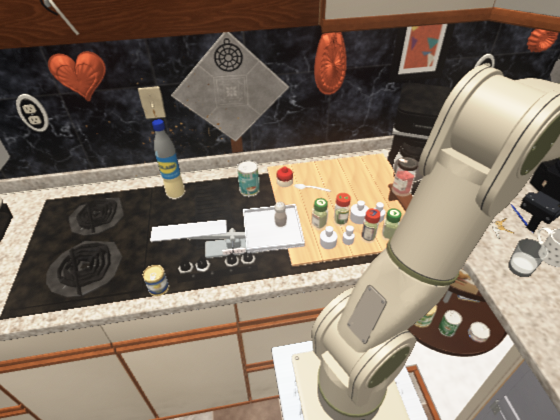

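Four jars (green 309,231; red 331,231; red 351,258; green 372,260), weights near (349,230), (367,234), (309,256), (328,258), platform strip at left, pan at (260,238) with the shaker, jam and ledge at (400,220-275). Next I'll get metric positions from the depth.

```bash
cat > h.py <<'E'
from station import bot, vision
import cv2,numpy as np
from scipy.spatial.transform import Rotation as Ro
def cam(n):
    c=vision.calibration(n); return 210/np.tan(np.radians(c['fov_y']/2)),c['cx'],c['cy'],np.array(c['R']),np.array(c['t'])
def cloud(n,d):
    f,cx,cy,R,t=cam(n); v,u=np.mgrid[0:d.shape[0],0:d.shape[1]].astype(float)
    P=np.stack([(u-cx)/f*d,(v-cy)/f*d,d],-1)-t
    return P@R   # R^T (p-t)
def proj(n,X):
    f,cx,cy,R,t=cam(n); p=R@np.asarray(X,float)+t; return p[0]/p[2]*f+cx,p[1]/p[2]*f+cy
def onplane(n,u,v,z):
    f,cx,cy,R,t=cam(n); r=R.T@np.array([(u-cx)/f,(v-cy)/f,1]); o=-R.T@t; return o+r*(z-o[2])/r[2]
def blobs(n,im,P,zr,box,amin=8,mask=None):
    m=(P[...,2]>zr[0])&(P[...,2]<zr[1])&(P[...,0]>box[0])&(P[...,0]<box[1])&(P[...,1]>box[2])&(P[...,1]<box[3])
    if mask is not None: m&=mask
    k,l,st,ce=cv2.connectedComponentsWithStats(m.astype(np.uint8),connectivity=4); out=[]
    for i in range(1,k):
        if st[i,4]<amin: continue
        q=P[l==i]; (c),(wh),a=cv2.minAreaRect(q[:,:2].astype(np.float32))
        out.append(dict(px=ce[i].round(1).tolist(),n=int(st[i,4]),ctr=np.round(c,1).tolist(),wh=np.round(wh,1).tolist(),a=round(a,1),z=np.round([np.median(q[:,2]),q[:,2].max()],1).tolist(),col=im[l==i].mean(0).astype(int).tolist()))
    return out
E
python3 - <<'E'
from h import *
im=cv2.imread("pics/top0.png"); d=np.load("top0.npy"); P=cloud("top",d)
for zr in ((92,165),):
  print("top",zr); [print(b) for b in blobs("top",im,P,zr,(350,850,-500,500))]
print("mid 80-112"); [print(b) for b in blobs("top",im,P,(80,112),(350,640,-50,500),30)]
print("pan"); [print(b) for b in blobs("top",im,P,(45,140),(350,640,-50,500),30)]
print("weights"); [print(b) for b in blobs("top",im,P,(60,128),(350,640,-400,0),4)]
print("ledge", np.median(P[240:270,398:404,2]),); [print(b) for b in blobs("top",im,P,(90,104),(380,640,-480,-330),10)]
c=im[150:300,130:430]; cv2.imwrite("pics/top0c.png",cv2.resize(c,None,fx=2.66,fy=2.66,interpolation=cv2.INTER_CUBIC))
E
```

```text
top (92, 165)
{'px': [423.5, 189.5], 'n': 156, 'ctr': [654.0, -421.6], 'wh': [73.4, 55.2], 'a': 62.3, 'z': [121.5, 156.6], 'col': [57, 61, 66]}
{'px': [398.6, 244.8], 'n': 902, 'ctr': [498.4, -350.8], 'wh': [227.6, 58.0], 'a': 5.0, 'z': [99.4, 164.9], 'col': [64, 87, 124]}
{'px': [235.9, 215.3], 'n': 28, 'ctr': [556.2, 171.5], 'wh': [16.9, 49.7], 'a': 86.4, 'z': [97.8, 106.8], 'col': [192, 190, 191]}
{'px': [249.9, 211.2], 'n': 14, 'ctr': [576.9, 133.2], 'wh': [3.3, 32.5], 'a': 0.6, 'z': [96.2, 106.6], 'col': [201, 197, 197]}
{'px': [271.2, 212.8], 'n': 35, 'ctr': [574.4, 63.6], 'wh': [93.7, 3.9], 'a': 87.4, 'z': [97.4, 103.5], 'col': [203, 202, 204]}
{'px': [180.8, 232.1], 'n': 1215, 'ctr': [504.1, 347.9], 'wh': [221.7, 55.8], 'a': 87.5, 'z': [114.2, 127.2], 'col': [216, 209, 207]}
{'px': [308.2, 230.6], 'n': 180, 'ctr': [520.1, -58.2], 'wh': [42.7, 43.3], 'a': 33.6, 'z': [138.0, 151.1], 'col': [125, 161, 135]}
{'px': [331.1, 230.9], 'n': 188, 'ctr': [520.8, -129.0], 'wh': [44.2, 44.5], 'a': 51.9, 'z': [146.2, 156.4], 'col': [77, 101, 173]}
{'px': [233.6, 233.5], 'n': 17, 'ctr': [50
[... 3210 characters left out ...]
 'col': [211, 206, 206]}
{'px': [344.4, 256.3], 'n': 41, 'ctr': [440.7, -180.3], 'wh': [15.4, 42.1], 'a': 71.1, 'z': [96.9, 125.7], 'col': [111, 125, 139]}
{'px': [365.1, 258.0], 'n': 57, 'ctr': [437.7, -247.9], 'wh': [16.9, 42.4], 'a': 68.4, 'z': [104.6, 124.2], 'col': [120, 143, 145]}
{'px': [328.2, 257.5], 'n': 93, 'ctr': [434.9, -128.1], 'wh': [29.6, 33.5], 'a': 1.3, 'z': [73.3, 108.0], 'col': [204, 200, 201]}
ledge 98.67189480796876
{'px': [397.2, 206.3], 'n': 27, 'ctr': [607.7, -345.9], 'wh': [14.0, 39.0], 'a': 21.4, 'z': [97.4, 103.1], 'col': [65, 90, 127]}
{'px': [399.9, 251.9], 'n': 678, 'ctr': [464.5, -355.6], 'wh': [157.5, 52.4], 'a': 1.8, 'z': [98.1, 104.0], 'col': [59, 83, 123]}
```

View pics/top0c.png

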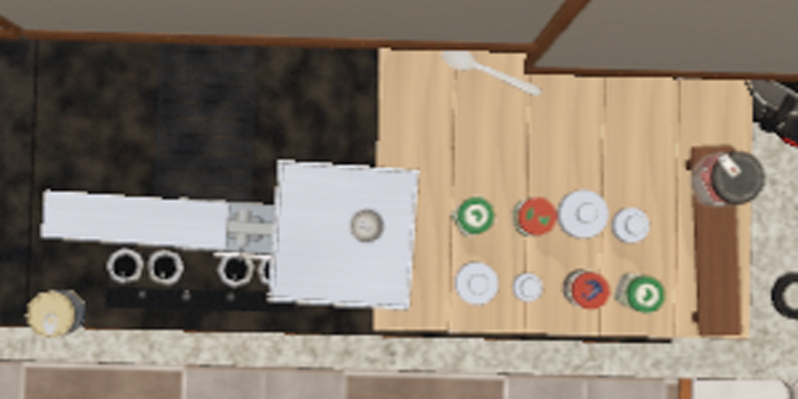

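Enlarged view confirms all four jars, four weights, ledge with jam at its far end (so its free end is towards me, around px 400,262), and the shaker in the pan's right half. Now I'll refine positions with ray casts.

```bash
cat >> h.py <<'E'
def measure(im,d,pr=True):
    P=cloud("top",d); hsv=cv2.cvtColor(im,cv2.COLOR_BGR2HSV); res={}
    for n,z,(u,v),r in SPOTS:
        m=np.abs(P[...,2]-z)<7; vv,uu=np.mgrid[0:420,0:560]; m&=np.hypot(uu-u,vv-v)<r
        (c,rad)=cv2.minEnclosingCircle(np.argwhere(m)[:,::-1].astype(np.float32)) if m.sum()>3 else ((0,0),0)
        ce=[uu[m].mean(),vv[m].mean()]; res[n]=onplane("top",*ce,z)
        if pr: print(n,int(m.sum()),np.round(ce,1),"circ r mm",round(rad*3.1,1),np.round(res[n],1),np.round(onplane("top",*c,z)[:2],1))
    return res
SPOTS=[("jarG1",138,(308,231),12),("jarR2",147,(331,231),12),("jarR3",147,(351,258),12),("jarG4",138,(371,260),12),
("w200",108,(350,230),8),("w100",101,(369,234),8),("w150",104,(310,256),8),("w50",98,(329,258),8)]
E
python3 - <<'E'
from h import *
im=cv2.imread("pics/top0.png"); d=np.load("top0.npy"); P=cloud("top",d)
measure(im,d)
hsv=cv2.cvtColor(im,cv2.COLOR_BGR2HSV)
def rect(m,z,lab):
    m=m.astype(np.uint8); cs,_=cv2.findContours(m,cv2.RETR_EXTERNAL,cv2.CHAIN_APPROX_NONE); c=max(cs,key=cv2.contourArea)
    w=np.array([onplane("top",*p[0],z)[:2] for p in c],np.float32); print(lab,cv2.minAreaRect(w))
z=P[224:240,150:210,2]; print("plat z",np.median(z),z.mean())
z2=np.r_[P[215:260,240:258,2].ravel()]; print("pan z",np.median(z2),z2.mean())
rect((P[...,2]>104)&(P[...,2]<127)&(P[...,1]>220)&(P[...,1]<480)&(P[...,0]>440),114.5,"plat")
rect((P[...,2]>76)&(P[...,2]<160)&(P[...,1]>10)&(P[...,1]<190)&(P[...,0]>380)&(P[...,0]<600)&(hsv[...,1]<60)&(hsv[...,2]>120),92,"pan")
rect((P[...,2]>88)&(P[...,2]<108)&(P[...,1]>-400)&(P[...,1]<-310)&(P[...,0]<540)&(P[...,0]>370),98,"ledge")
z3=P[235:270,396:404,2]; print("ledge z",np.median(z3))
print("board z",np.median(P[180:215,300:380,2]), "hob z",np.median(P[195:205,160:220,2]))
m=(P[...,2]>120)&(np.abs(P[...,0]-505)<50)&(np.abs(P[...,1]-70)<45); m2=m&(P[...,2]>160); print("shaker top", P[m2].mean(0),m2.sum(), P[m,2].max()); q=np.argwhere(m).mean(0); print(q,onplane("top",q[1],q[0],175),onplane("top",q[1],q[0],150))
m=(P[...,2]>195)&(np.abs(P[...,0]-580)<60)&(np.abs(P[...,1]+355)<50);print("jam",P[m].mean(0),m.sum())
E
```

```text
jarG1 133 [308.8 230.6] circ r mm 21.4 [519.8 -58.5 138. ] [520.  -58.3]
jarR2 144 [331.9 230.5] circ r mm 22.0 [ 521.7 -130.   147. ] [ 521.4 -130.2]
jarR3 147 [352.  258.7] circ r mm 22.2 [ 435.6 -194.9  147. ] [ 436.2 -194.9]
jarG4 135 [372.8 260.3] circ r mm 21.7 [ 431.9 -261.5  138. ] [ 432.9 -261.2]
w200 40 [350.6 229.6] circ r mm 11.8 [ 527.1 -194.2  108. ] [ 527.4 -193.8]
w100 43 [368.8 234.1] circ r mm 11.7 [ 514.3 -254.   101. ] [ 514.6 -253.8]
w150 43 [309.8 256.2] circ r mm 11.5 [438.5 -66.  104. ] [438.2 -65.6]
w50 38 [329.1 257.9] circ r mm 11.2 [ 434.6 -128.6   98. ] [ 434.2 -128.1]
plat z 114.11217121027428 111.17422506825687
pan z 82.73931755299462 93.64718761701863
plat ((504.0406188964844, 347.3786926269531), (219.64227294921875, 55.751922607421875), 87.48925018310547)
pan ((493.2139587402344, 100.96514892578125), (175.1096649169922, 169.91970825195312), 87.4874267578125)
ledge ((463.0136413574219, -354.1636657714844), (155.5899658203125, 52.9680061340332), 3.3440775871276855)
ledge z 98.74243809885147
board z 38.80727299962432 hob z 11.15934357681614
shaker top [ 489.08680488   54.64973922 1700.3553568 ] 1013 1838.8534829611324
[215.17011278 277.95770677] [563.81432991  40.04223464 175.        ] [564.95726029  39.8453082  150.        ]
jam [ 627.95543416 -348.44142762  805.20259178] 2615
```

```bash
cat >> h.py <<'E'
import json
YAW=-2.5
def down(yaw):  # tool y at world angle yaw(deg), z down
    a=np.radians(yaw); y=np.array([np.cos(a),np.sin(a),0]); z=np.array([0,0,-1.]); return np.c_[np.cross(y,z),y,z]
def plan(wps,hand,yaw=YAW,start=None,step=25.0):
    """wps: list of xyz targets; prints rows in tool units from the present pose"""
    s=bot.observe(); p=np.array(s['tcp_pos']); R=Ro.from_rotvec(s['tcp_rot']).as_matrix(); Rt=down(yaw); out=[]
    for w in wps:
        w=np.array(w,float)
        while True:
            e=R.T@(w-p); rv=Ro.from_matrix(R.T@Rt).as_rotvec(degrees=True)
            k=max(np.abs(e).max()/step, np.linalg.norm(rv)/9.5)
            if np.abs(e).max()<0.4 and np.linalg.norm(rv)<.4: break
            k=max(1,np.ceil(k-1e-3)); k2=max(1,np.ceil(np.abs(e).max()/step-1e-3)); k3=max(1,np.ceil(np.linalg.norm(rv)/9.5-1e-3))
            t=np.round(e/k2/25,2); a=np.round(rv/k3/10,2)
            out.append((t,a)); p=p+R@(t*25); R=R@Ro.from_rotvec(a*10,degrees=True).as_matrix()
    print(len(out),"rows; end",np.round(p,1))
    for t,a in out: print(json.dumps({"translation":[float(x)+0 for x in t],"twist":[float(x)+0 for x in a],"hand":hand}),end=",\n")
def st():
    s=bot.observe(); print("t",round(s['time_s'],2),"tcp",np.round(s['tcp_pos'],1),"yaw",np.round(Ro.from_rotvec(s['tcp_rot']).as_matrix()[:,1],3),"w",round(s['grip_width'],1),"gf",round(s['gripper_force'],1),"F",np.round(s['contact_force'],1))
E
python3 - <<'E'
from h import *
im=cv2.imread("pics/top0.png"); d=np.load("top0.npy"); P=cloud("top",d)
for lo,hi,zc in((120,185,165),(165,185,173)):
  m=(P[...,2]>lo)&(P[...,2]<hi)&(np.abs(P[...,0]-505)<50)&(np.abs(P[...,1]-70)<45); q=np.argwhere(m).mean(0); print(m.sum(),q,onplane("top",q[1],q[0],zc),P[m].mean(0))
plan([(330,-330,260),(503,70,230)],0.5)
E
```

```text
135 [234.15555556 267.72592593] [504.66073747  69.9874637  165.        ] [504.78000749  70.06366964 155.92410303]
67 [234.58208955 267.3880597 ] [503.24008322  70.90935595 173.        ] [503.26906078  70.93896596 170.15263012]
27 rows; end [503.1  69.9 230.1]
{"translation": [0.87, -0.96, -0.19], "twist": [0.0, 0.0, -0.92], "hand": 0.5},
{"translation": [0.88, -0.71, -0.17], "twist": [0.0, 0.0, -0.92], "hand": 0.5},
{"translation": [0.99, -0.55, -0.17], "twist": [0.0, 0.0, -0.92], "hand": 0.5},
{"translation": [0.91, -0.33, -0.14], "twist": [0.0, 0.0, -0.92], "hand": 0.5},
{"translation": [0.95, -0.19, -0.14], "twist": [0.0, 0.0, -0.92], "hand": 0.5},
{"translation": [0.97, -0.03, -0.14], "twist": [0.0, 0.0, -0.92], "hand": 0.5},
{"translation": [0.96, 0.13, -0.14], "twist": [0.0, -0.01, -0.92], "hand": 0.5},
{"translation": [0.93, 0.28, -0.14], "twist": [0.0, 0.0, 0.0], "hand": 0.5},
{"translation": [0.93, 0.27, -0.15], "twist": [0.0, 0.0, 0.0], "hand": 0.5},
{"translation": [0.93, 0.28, -0.14], "twist": [0.0, 0.0, 0.0], "hand": 0.5},
{"translation": [0.96, 0.37, 0.07], "twist": [0.
[... 543 characters left out ...]
], "hand": 0.5},
{"translation": [0.96, 0.37, 0.07], "twist": [0.0, 0.0, 0.0], "hand": 0.5},
{"translation": [0.96, 0.36, 0.07], "twist": [0.0, 0.0, 0.0], "hand": 0.5},
{"translation": [0.95, 0.37, 0.07], "twist": [0.0, 0.0, 0.0], "hand": 0.5},
{"translation": [0.96, 0.36, 0.07], "twist": [0.0, 0.0, 0.0], "hand": 0.5},
{"translation": [0.95, 0.37, 0.07], "twist": [0.0, 0.0, 0.0], "hand": 0.5},
{"translation": [0.96, 0.36, 0.07], "twist": [0.0, 0.0, 0.0], "hand": 0.5},
{"translation": [0.95, 0.37, 0.07], "twist": [0.0, 0.0, 0.0], "hand": 0.5},
{"translation": [0.96, 0.36, 0.07], "twist": [0.0, 0.0, 0.0], "hand": 0.5},
{"translation": [0.95, 0.37, 0.06], "twist": [0.0, 0.0, 0.0], "hand": 0.5},
```

Emit:
{"op": "apply_moves", "data": {"motion": [{"translation": [0.87,-0.96,-0.19],"twist": [0,0,-0.92],"hand": 0.5},{"translation": [0.88,-0.71,-0.17],"twist": [0,0,-0.92],"hand": 0.5},{"translation": [0.99,-0.55,-0.17],"twist": [0,0,-0.92],"hand": 0.5},{"translation": [0.91,-0.33,-0.14],"twist": [0,0,-0.92],"hand": 0.5},{"translation": [0.95,-0.19,-0.14],"twist": [0,0,-0.92],"hand": 0.5},{"translation": [0.97,-0.03,-0.14],"twist": [0,0,-0.92],"hand": 0.5},{"translation": [0.96,0.13,-0.14],"twist": [0,0,-0.92],"hand": 0.5},{"translation": [0.93,0.28,-0.14],"twist": [0,0,0],"hand": 0.5},{"translation": [0.93,0.27,-0.15],"twist": [0,0,0],"hand": 0.5},{"translation": [0.93,0.28,-0.14],"twist": [0,0,0],"hand": 0.5},{"translation": [0.96,0.37,0.07],"twist": [0,0,0],"hand": 0.5},{"translation": [0.96,0.37,0.07],"twist": [0,0,0],"hand": 0.5}], "newtons": 12}}

```text
time_s: 1.6
tcp_pos: [351.0, -281.9, 257.0]
tcp_rot: [2.274, 2.168, -0.0]
contact_force: [0.5, -0.1, -0.2]
grip_width: 65.5
gripper_force: 0.0
```

Emit:
{"op": "apply_moves", "data": {"motion": [{"translation": [0.96,0.37,0.07],"twist": [0,0,0],"hand": 0.5},{"translation": [0.96,0.37,0.07],"twist": [0,0,0],"hand": 0.5},{"translation": [0.96,0.37,0.07],"twist": [0,0,0],"hand": 0.5},{"translation": [0.96,0.36,0.07],"twist": [0,0,0],"hand": 0.5},{"translation": [0.96,0.37,0.07],"twist": [0,0,0],"hand": 0.5},{"translation": [0.96,0.36,0.07],"twist": [0,0,0],"hand": 0.5},{"translation": [0.96,0.37,0.07],"twist": [0,0,0],"hand": 0.5},{"translation": [0.96,0.36,0.07],"twist": [0,0,0],"hand": 0.5}]}}

```text
time_s: 2.6
tcp_pos: [432.2, -93.3, 242.9]
tcp_rot: [2.274, 2.168, -0.0]
contact_force: [-0.3, 0.4, -0.8]
grip_width: 65.5
gripper_force: 0.0
```

```bash
python3 - <<'E'
from h import *
st(); plan([(503.5,70.5,225),(503.5,70.5,112)],0.5)
E
```

```text
t 2.6 tcp [432.2 -93.3 242.9] yaw [ 0.999 -0.048 -0.   ] w 65.5 gf 0.0 F [-0.3  0.4 -0.8]
12 rows; end [503.6  70.4 111.9]
{"translation": [0.95, 0.36, 0.1], "twist": [0.0, 0.0, -0.02], "hand": 0.5},
{"translation": [0.95, 0.37, 0.1], "twist": [0.0, 0.0, 0.0], "hand": 0.5},
{"translation": [0.95, 0.37, 0.1], "twist": [0.0, 0.0, 0.0], "hand": 0.5},
{"translation": [0.96, 0.36, 0.1], "twist": [0.0, 0.0, 0.0], "hand": 0.5},
{"translation": [0.95, 0.37, 0.11], "twist": [0.0, 0.0, 0.0], "hand": 0.5},
{"translation": [0.96, 0.36, 0.1], "twist": [0.0, 0.0, 0.0], "hand": 0.5},
{"translation": [0.95, 0.37, 0.11], "twist": [0.0, 0.0, 0.0], "hand": 0.5},
{"translation": [0.0, 0.0, 0.9], "twist": [0.0, 0.0, 0.0], "hand": 0.5},
{"translation": [0.0, 0.0, 0.9], "twist": [0.0, 0.0, 0.0], "hand": 0.5},
{"translation": [0.0, 0.0, 0.91], "twist": [0.0, 0.0, 0.0], "hand": 0.5},
{"translation": [0.0, 0.0, 0.9], "twist": [0.0, 0.0, 0.0], "hand": 0.5},
{"translation": [0.0, 0.0, 0.91], "twist": [0.0, 0.0, 0.0], "hand": 0.5},
```

Emit:
{"op": "apply_moves", "data": {"motion": [{"translation": [0.95,0.36,0.1],"twist": [0,0,0],"hand": 0.5},{"translation": [0.95,0.37,0.1],"twist": [0,0,0],"hand": 0.5},{"translation": [0.95,0.37,0.1],"twist": [0,0,0],"hand": 0.5},{"translation": [0.96,0.36,0.1],"twist": [0,0,0],"hand": 0.5},{"translation": [0.95,0.37,0.11],"twist": [0,0,0],"hand": 0.5},{"translation": [0.96,0.36,0.1],"twist": [0,0,0],"hand": 0.5},{"translation": [0.95,0.37,0.11],"twist": [0,0,0],"hand": 0.5},{"translation": [0,0,0.9],"twist": [0,0,0],"hand": 0.5},{"translation": [0,0,0.9],"twist": [0,0,0],"hand": 0.5},{"translation": [0,0,0.91],"twist": [0,0,0],"hand": 0.5},{"translation": [0,0,0.9],"twist": [0,0,0],"hand": 0.5},{"translation": [0,0,0.91],"twist": [0,0,0],"hand": 0.5}]}}

```text
time_s: 4.1
tcp_pos: [502.9, 69.6, 111.3]
tcp_rot: [2.274, 2.168, -0.001]
contact_force: [-0.5, -1.2, 0.3]
grip_width: 65.2
gripper_force: 0.0
```

Emit:
{"op": "apply_moves", "data": {"motion": [{"translation": [0,0,0],"twist": [0,0,0],"hand": -1},{"translation": [0,0,0],"twist": [0,0,0],"hand": -1},{"translation": [0,0,0],"twist": [0,0,0],"hand": -1},{"translation": [0,0,0],"twist": [0,0,0],"hand": -1},{"translation": [0,0,0],"twist": [0,0,0],"hand": -1}], "newtons": 12}}

```text
time_s: 4.72
tcp_pos: [503.6, 69.3, 112.4]
tcp_rot: [2.269, 2.172, 0.001]
contact_force: [0.9, -0.2, -0.5]
grip_width: 40.8
gripper_force: 11.9
```

Emit:
{"op": "apply_moves", "data": {"motion": [{"translation": [0,0,-0.5],"twist": [0,0,0],"hand": -1},{"translation": [0,0,-1],"twist": [0,0,0],"hand": -1},{"translation": [0,0,-1],"twist": [0,0,0],"hand": -1},{"translation": [0,0,-1],"twist": [0,0,0],"hand": -1},{"translation": [0,0,-1],"twist": [0,0,0],"hand": -1},{"translation": [0,0,-1],"twist": [0,0,0],"hand": -1}]}}

```text
time_s: 5.48
tcp_pos: [503.0, 69.6, 251.2]
tcp_rot: [2.268, 2.173, 0.0]
contact_force: [0.4, -0.3, -0.5]
grip_width: 40.7
gripper_force: 11.8
```

```bash
python3 - <<'E'
from h import *
st(); im,d=vision.get_image("side"); u,v=proj("side",(503,70,200)); print(u,v)
u,v=int(u),int(v); c=im[max(0,v-90):v+90,max(0,u-110):u+110]; cv2.imwrite("pics/s1.png",cv2.resize(c,None,fx=3,fy=3))
# silhouette top-view check impossible; plan the trip
plan([(440,-330,240),(425,-356,200)],-1)
E
```

```text
t 5.47 tcp [503.   69.6 251.2] yaw [ 0.999 -0.043  0.   ] w 40.7 gf 11.8 F [ 0.4 -0.3 -0.5]
280.26341551284855 195.39995980506086
19 rows; end [ 424.9 -355.9  200. ]
{"translation": [-0.95, -0.11, 0.03], "twist": [0.03, 0.0, 0.01], "hand": -1},
{"translation": [-0.95, -0.11, 0.03], "twist": [0.0, 0.0, 0.0], "hand": -1},
{"translation": [-0.95, -0.11, 0.03], "twist": [0.0, 0.0, 0.0], "hand": -1},
{"translation": [-0.95, -0.11, 0.03], "twist": [0.0, 0.0, 0.0], "hand": -1},
{"translation": [-0.95, -0.11, 0.03], "twist": [0.0, 0.0, 0.0], "hand": -1},
{"translation": [-0.95, -0.11, 0.04], "twist": [0.0, 0.0, 0.0], "hand": -1},
{"translation": [-0.95, -0.11, 0.03], "twist": [0.0, 0.0, 0.0], "hand": -1},
{"translation": [-0.94, -0.11, 0.04], "twist": [0.0, 0.0, 0.0], "hand": -1},
{"translation": [-0.95, -0.11, 0.03], "twist": [0.0, 0.0, 0.0], "hand": -1},
{"translation": [-0.94, -0.11, 0.04], "twist": [0.0, 0.0, 0.0], "hand": -1},
{"translation": [-0.95, -0.11, 0.03], "twist": [0.0, 0.0, 0.0], "hand": -1},
{"translation": [-0.94, -0.11, 0.04], "twist": [0.0, 0.0, 0.0], "hand": -1},
{"translation": [-0.95, -0.11, 0.03], "twist": [0.0, 0.0, 0.0], "hand": -1},
{"translation": [-0.94, -0.11, 0.04], "twist": [0.0, 0.0, 0.0], "hand": -1},
{"translation": [-0.95, -0.11, 0.03], "twist": [0.0, 0.0, 0.0], "hand": -1},
{"translation": [-0.94, -0.11, 0.04], "twist": [0.0, 0.0, 0.0], "hand": -1},
{"translation": [-0.95, -0.1, 0.03], "twist": [0.0, 0.0, 0.0], "hand": -1},
{"translation": [-0.53, -0.28, 0.8], "twist": [0.0, 0.0, 0.0], "hand": -1},
{"translation": [-0.53, -0.28, 0.8], "twist": [0.0, 0.0, 0.0], "hand": -1},
```

View pics/s1.png

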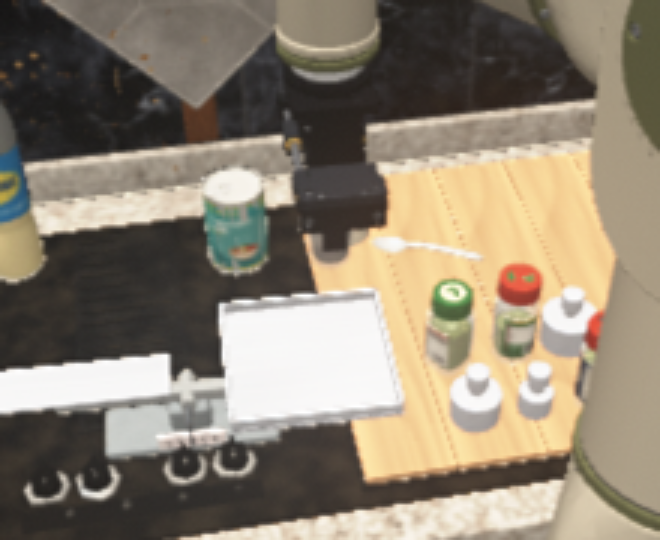

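The pan is empty and the beam back near level; the shaker hangs upright between the fingers around (335,245). Carrying it to the free end of the ledge.

Emit:
{"op": "apply_moves", "data": {"motion": [{"translation": [-0.95,-0.11,0.03],"twist": [0,0,0],"hand": -1},{"translation": [-0.95,-0.11,0.03],"twist": [0,0,0],"hand": -1},{"translation": [-0.95,-0.11,0.03],"twist": [0,0,0],"hand": -1},{"translation": [-0.95,-0.11,0.03],"twist": [0,0,0],"hand": -1},{"translation": [-0.95,-0.11,0.03],"twist": [0,0,0],"hand": -1},{"translation": [-0.95,-0.11,0.04],"twist": [0,0,0],"hand": -1},{"translation": [-0.95,-0.11,0.03],"twist": [0,0,0],"hand": -1},{"translation": [-0.94,-0.11,0.04],"twist": [0,0,0],"hand": -1},{"translation": [-0.95,-0.11,0.03],"twist": [0,0,0],"hand": -1},{"translation": [-0.94,-0.11,0.04],"twist": [0,0,0],"hand": -1},{"translation": [-0.95,-0.11,0.03],"twist": [0,0,0],"hand": -1},{"translation": [-0.94,-0.11,0.04],"twist": [0,0,0],"hand": -1}]}}

```text
time_s: 7.02
tcp_pos: [457.9, -213.8, 239.9]
tcp_rot: [2.268, 2.173, 0.0]
contact_force: [0.5, -0.4, -1.0]
grip_width: 40.8
gripper_force: 11.8
```

Emit:
{"op": "apply_moves", "data": {"motion": [{"translation": [-0.95,-0.11,0.03],"twist": [0,0,0],"hand": -1},{"translation": [-0.94,-0.11,0.04],"twist": [0,0,0],"hand": -1},{"translation": [-0.95,-0.11,0.03],"twist": [0,0,0],"hand": -1},{"translation": [-0.94,-0.11,0.04],"twist": [0,0,0],"hand": -1},{"translation": [-0.95,-0.1,0.03],"twist": [0,0,0],"hand": -1},{"translation": [-0.53,-0.28,0.4],"twist": [0,0,0],"hand": -1},{"translation": [-0.53,-0.28,0.6],"twist": [0,0,0],"hand": -1},{"translation": [0,0,0],"twist": [0,0,0],"hand": -1},{"translation": [0,0,0],"twist": [0,0,0],"hand": -1}]}}

```text
time_s: 8.15
tcp_pos: [424.8, -355.9, 210.4]
tcp_rot: [-2.268, -2.174, -0.001]
contact_force: [-0.2, 1.1, -0.6]
grip_width: 41.0
gripper_force: 11.8
```

```bash
python3 - <<'E'
from h import *
st(); 
for n in("top","side"):
  im,d=vision.get_image(n); u,v=map(int,proj(n,(425,-356,150))); print(n,u,v); P=cloud(n,d)
  if n=="top":
    m=((P[...,2]>85)&(P[...,2]<110)&(P[...,1]>-410)&(P[...,1]<-300)&(P[...,0]<400)&(P[...,0]>370)); q=np.argwhere(m); print(m.sum(), P[m].min(0),P[m].max(0)); 
  c=im[v-60:v+60,max(0,u-80):u+80]; cv2.imwrite(f"pics/{n}2.png",cv2.resize(c,None,fx=3,fy=3))
a=cv2.imread("pics/top2.png");b=cv2.imread("pics/side2.png"); h=min(a.shape[0],b.shape[0]); cv2.imwrite("pics/c2.png",cv2.resize(np.hstack([a[:h],b[:h]]),None,fx=.8,fy=.8))
plan([(425,-356.4,175),(425,-356.4,130)],-1,step=15)
E
```

```text
t 8.15 tcp [ 424.8 -355.9  210.4] yaw [ 0.999 -0.042  0.   ] w 41.0 gf 11.8 F [-0.2  1.1 -0.6]
top 403 263
47 [ 385.19307184 -367.62551566   90.00997022] [ 399.08594735 -334.05250347  102.99806807]
side 425 206
7 rows; end [ 425.1 -356.5  130.1]
{"translation": [-0.01, 0.0, 0.48], "twist": [0.0, 0.0, 0.01], "hand": -1},
{"translation": [0.0, 0.0, 0.48], "twist": [0.0, 0.0, 0.0], "hand": -1},
{"translation": [-0.01, 0.0, 0.47], "twist": [0.0, 0.0, 0.0], "hand": -1},
{"translation": [0.0, 0.0, 0.45], "twist": [0.0, 0.0, 0.0], "hand": -1},
{"translation": [0.0, 0.0, 0.45], "twist": [0.0, 0.0, 0.0], "hand": -1},
{"translation": [0.0, 0.0, 0.45], "twist": [0.0, 0.0, 0.0], "hand": -1},
{"translation": [0.0, 0.0, 0.45], "twist": [0.0, 0.0, 0.0], "hand": -1},
```

View pics/c2.png

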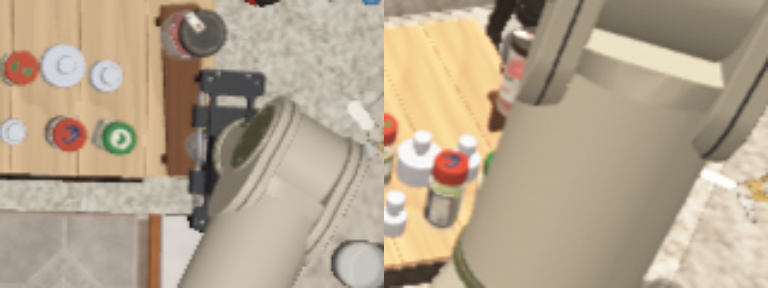

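Shaker hangs above the ledge's near end (left crop ~(195,148)); gripper body ends about 18 mm short of the jam lid. Lowering.

Emit:
{"op": "apply_moves", "data": {"motion": [{"translation": [0,0,0.48],"twist": [0,0,0],"hand": -1},{"translation": [0,0,0.48],"twist": [0,0,0],"hand": -1},{"translation": [-0.02,0,0.47],"twist": [0,0,0],"hand": -1},{"translation": [0,0,0.45],"twist": [0,0,0],"hand": -1},{"translation": [0,0,0.45],"twist": [0,0,0],"hand": -1},{"translation": [0,0,0.45],"twist": [0,0,0],"hand": -1},{"translation": [0,0,0.35],"twist": [0,0,0],"hand": -1},{"translation": [0,0,0.1],"twist": [0,0,0],"hand": -1},{"translation": [0,0,0],"twist": [0,0,0],"hand": -1}]}}

```text
time_s: 9.38
tcp_pos: [424.5, -357.3, 129.8]
tcp_rot: [2.268, 2.173, 0.0]
contact_force: [-0.1, 0.6, -1.4]
grip_width: 40.9
gripper_force: 11.8
```

Emit:
{"op": "apply_moves", "data": {"motion": [{"translation": [0,0,0.05],"twist": [0,0,0],"hand": -1},{"translation": [0,0,0.03],"twist": [0,0,0],"hand": -1},{"translation": [0,0,0],"twist": [0,0,0],"hand": -1}]}}

```text
time_s: 9.75
tcp_pos: [424.8, -357.6, 129.0]
tcp_rot: [2.268, 2.172, -0.0]
contact_force: [-3.3, 2.0, 9.4]
grip_width: 40.6
gripper_force: 12.6
```

```bash
python3 -c "
from h import *
st()"
```

```text
t 9.75 tcp [ 424.8 -357.6  129. ] yaw [ 0.999 -0.043  0.001] w 40.6 gf 12.6 F [-3.3  2.   9.4]
```

Emit:
{"op": "apply_moves", "data": {"motion": [{"translation": [0,0,-0.05],"twist": [0,0,0],"hand": 0.5},{"translation": [0,0,0],"twist": [0,0,0],"hand": 0.5},{"translation": [0,0,0],"twist": [0,0,0],"hand": 0.5},{"translation": [0,0,-0.5],"twist": [0,0,0],"hand": 0.6},{"translation": [0,0,-1],"twist": [0,0,0],"hand": 0.6},{"translation": [0,0,-1],"twist": [0,0,0],"hand": 0.6},{"translation": [0,0,-1],"twist": [0,0,0],"hand": 0.6}]}}

```text
time_s: 10.62
tcp_pos: [424.5, -357.1, 218.0]
tcp_rot: [2.268, 2.173, 0.0]
contact_force: [0.5, -1.2, -0.3]
grip_width: 69.7
gripper_force: 0.0
```

```bash
python3 -c "
from h import *
st(); plan([(432.5,-261.3,205),(432.5,-261.3,84)],0.6)"
```

```text
t 10.62 tcp [ 424.5 -357.1  218. ] yaw [ 0.999 -0.043  0.001] w 69.7 gf 0.0 F [ 0.5 -1.2 -0.3]
9 rows; end [ 432.4 -261.2   84. ]
{"translation": [0.96, 0.04, 0.13], "twist": [0.0, 0.0, 0.0], "hand": 0.6},
{"translation": [0.96, 0.04, 0.13], "twist": [0.0, 0.0, 0.0], "hand": 0.6},
{"translation": [0.96, 0.04, 0.13], "twist": [0.0, 0.0, 0.0], "hand": 0.6},
{"translation": [0.96, 0.04, 0.13], "twist": [0.0, 0.0, 0.0], "hand": 0.6},
{"translation": [0.0, 0.0, 0.97], "twist": [0.0, 0.0, 0.0], "hand": 0.6},
{"translation": [0.0, 0.0, 0.97], "twist": [0.0, 0.0, 0.0], "hand": 0.6},
{"translation": [0.0, 0.0, 0.97], "twist": [0.0, 0.0, 0.0], "hand": 0.6},
{"translation": [0.0, 0.0, 0.96], "twist": [0.0, 0.0, 0.0], "hand": 0.6},
{"translation": [0.01, -0.01, 0.97], "twist": [0.0, 0.0, 0.0], "hand": 0.6},
```

Emit:
{"op": "apply_moves", "data": {"motion": [{"translation": [0.96,0.04,0.13],"twist": [0,0,0],"hand": 0.6},{"translation": [0.96,0.04,0.13],"twist": [0,0,0],"hand": 0.6},{"translation": [0.96,0.04,0.13],"twist": [0,0,0],"hand": 0.6},{"translation": [0.96,0.04,0.13],"twist": [0,0,0],"hand": 0.6},{"translation": [0,0,0.97],"twist": [0,0,0],"hand": 0.6},{"translation": [0,0,0.97],"twist": [0,0,0],"hand": 0.6},{"translation": [0,0,0.97],"twist": [0,0,0],"hand": 0.6},{"translation": [0,0,0.96],"twist": [0,0,0],"hand": 0.6},{"translation": [0.02,-0.01,0.97],"twist": [0,0,0],"hand": 0.6},{"translation": [0,0,0],"twist": [0,0,0],"hand": 0.6}]}}

```text
time_s: 11.88
tcp_pos: [431.2, -259.4, 80.9]
tcp_rot: [-2.265, -2.172, 0.001]
contact_force: [-0.6, -0.9, 0.2]
grip_width: 69.6
gripper_force: 0.0
```

Emit:
{"op": "apply_moves", "data": {"motion": [{"translation": [0,0,0],"twist": [0,0,0],"hand": -1},{"translation": [0,0,0],"twist": [0,0,0],"hand": -1},{"translation": [0,0,0],"twist": [0,0,0],"hand": -1},{"translation": [0,0,0],"twist": [0,0,0],"hand": -1},{"translation": [0,0,0],"twist": [0,0,0],"hand": -1}]}}

```text
time_s: 12.5
tcp_pos: [432.5, -261.2, 82.9]
tcp_rot: [2.268, 2.172, -0.0]
contact_force: [-2.2, 1.0, 6.1]
grip_width: 46.8
gripper_force: 11.9
```

```bash
python3 - <<'E'
from h import *
st(); im,d=vision.get_image("top"); P=cloud("top",d); cv2.imwrite("pics/t3.png",im)
# shaker check
m=(P[...,2]>120)&(P[...,2]<200)&(P[...,0]<470)&(P[...,0]>380)&(P[...,1]>-400)&(P[...,1]<-315); q=np.argwhere(m).mean(0); print(m.sum(),onplane("top",q[1],q[0],175),np.median(P[m,2]),P[m,2].max())
z=P[226:238,150:206,2]; print("plat z",np.median(z)); z2=P[220:250,240:280,2]; print("pan z",np.median(z2))
YC=np.array([504.0,347.6]); yv=np.array([np.sin(np.radians(2.5)),np.cos(np.radians(2.5))]); 
for o in(84,28,-28,-84): print(o,YC+o*yv)
E
```

```text
t 12.5 tcp [ 432.5 -261.2   82.9] yaw [ 0.999 -0.043  0.001] w 46.8 gf 11.9 F [-2.2  1.   6.1]<stdin>:4: RuntimeWarning: Mean of empty slice.
  ret = um.true_divide(
  return _methods._mean(a, axis=axis, dtype=dtype,
  ret = ret.dtype.type(ret / rcount)
Traceback (most recent call last):
ValueError: zero-size array to reduction operation maximum which has no identity
```

Emit:
{"op": "apply_moves", "data": {"motion": [{"translation": [0,0,-0.3],"twist": [0,0,0],"hand": -1},{"translation": [0,0,-1],"twist": [0,0,0],"hand": -1},{"translation": [0,0,-1],"twist": [0,0,0],"hand": -1},{"translation": [0,0,-1],"twist": [0,0,0],"hand": -1},{"translation": [0,0,-1],"twist": [0,0,0],"hand": -1},{"translation": [0,0,-1],"twist": [0,0,0],"hand": -1},{"translation": [0.5,0.05,-1],"twist": [0,0,0],"hand": -1},{"translation": [1,0.11,-0.2],"twist": [0,0,0],"hand": -1},{"translation": [1,0.11,0],"twist": [0,0,0],"hand": -1},{"translation": [1,0.11,0],"twist": [0,0,0],"hand": -1},{"translation": [1,0.11,0],"twist": [0,0,0],"hand": -1},{"translation": [1,0.11,0],"twist": [0,0,0],"hand": -1}]}}

```text
time_s: 14.05
tcp_pos: [453.1, -123.2, 245.0]
tcp_rot: [2.268, 2.173, -0.0]
contact_force: [0.4, -0.9, -1.8]
grip_width: 47.0
gripper_force: 11.9
```

```bash
cat >> h.py <<'E'
YC=np.array([504.0,347.6]); yv=np.array([np.sin(np.radians(2.5)),np.cos(np.radians(2.5))]); xv=np.array([yv[1],-yv[0]]); PC=YC-250*yv
SL={o:YC+o*yv for o in(84,28,-28,-84)}
E
python3 - <<'E'
from h import *
st(); im,d=vision.get_image("side"); im2,d2=vision.get_image("top"); P=cloud("top",d2)
p=bot.observe()['tcp_pos']; u,v=map(int,proj("side",p)); c=im[v-60:v+100,u-70:u+70]; 
u,v=map(int,proj("top",(425,-356,170))); c2=im2[v-60:v+60,u-70:u+70]
A=cv2.resize(c,(560,640))[:600]; B=cv2.resize(c2,(240,206)); B=np.vstack([B,np.zeros((394,240,3),np.uint8)]); cv2.imwrite("pics/c4.png",np.hstack([A[:,:],B]))
m=(P[...,2]>120)&(P[...,2]<200)&(P[...,0]<470)&(P[...,0]>380)&(P[...,1]>-400)&(P[...,1]<-315); print(m.sum()); 
if m.sum(): q=np.argwhere(m).mean(0); print(onplane("top",q[1],q[0],175),np.median(P[m,2]),P[m,2].max())
z=P[226:238,150:206,2]; print("plat z",np.median(z)); print({k:v.round(1) for k,v in SL.items()},PC)
x,y=SL[84]; plan([(x,y,240)],-1)
E
```

```text
t 14.05 tcp [ 453.1 -123.2  245. ] yaw [ 0.999 -0.043  0.   ] w 47.0 gf 11.9 F [ 0.4 -0.9 -1.8]
179
[ 427.52689753 -347.07631531  175.        ] 176.43126483838032 193.4445207085875
plat z 98.02689280219928
{84: array([507.7, 431.5]), 28: array([505.2, 375.6]), -28: array([502.8, 319.6]), -84: array([500.3, 263.7])} [493.09515316  97.8379446 ]
23 rows; end [507.6 431.5 239.9]
{"translation": [0.96, 0.06, 0.01], "twist": [0.0, 0.0, 0.03], "hand": -1},
{"translation": [0.96, 0.05, 0.01], "twist": [0.0, 0.0, 0.0], "hand": -1},
{"translation": [0.96, 0.05, 0.01], "twist": [0.0, 0.0, 0.0], "hand": -1},
{"translation": [0.97, 0.05, 0.01], "twist": [0.0, 0.0, 0.0], "hand": -1},
{"translation": [0.96, 0.05, 0.01], "twist": [0.0, 0.0, 0.0], "hand": -1},
{"translation": [0.97, 0.05, 0.01], "twist": [0.0, 0.0, 0.0], "hand": -1},
{"translation": [0.96, 0.05, 0.01], "twist": [0.0, 0.0, 0.0], "hand": -1},
{"translation": [0.97, 0.05, 0.01], "twist": [0.0, 0.0, 0.0], "hand": -1},
{"translation": [0.96, 0.05, 0.01], "twist": [0.0, 0.0, 0.0], "hand": -1},
{"translation": [0.97, 0.05, 0.01], "twist": [
[... 302 characters left out ...]
0, 0.0, 0.0], "hand": -1},
{"translation": [0.96, 0.05, 0.01], "twist": [0.0, 0.0, 0.0], "hand": -1},
{"translation": [0.97, 0.05, 0.01], "twist": [0.0, 0.0, 0.0], "hand": -1},
{"translation": [0.96, 0.05, 0.01], "twist": [0.0, 0.0, 0.0], "hand": -1},
{"translation": [0.97, 0.06, 0.01], "twist": [0.0, 0.0, 0.0], "hand": -1},
{"translation": [0.96, 0.05, 0.01], "twist": [0.0, 0.0, 0.0], "hand": -1},
{"translation": [0.97, 0.06, 0.01], "twist": [0.0, 0.0, 0.0], "hand": -1},
{"translation": [0.96, 0.05, 0.01], "twist": [0.0, 0.0, 0.0], "hand": -1},
{"translation": [0.97, 0.06, 0.0], "twist": [0.0, 0.0, 0.0], "hand": -1},
{"translation": [0.96, 0.05, 0.01], "twist": [0.0, 0.0, 0.0], "hand": -1},
```

View pics/c4.png

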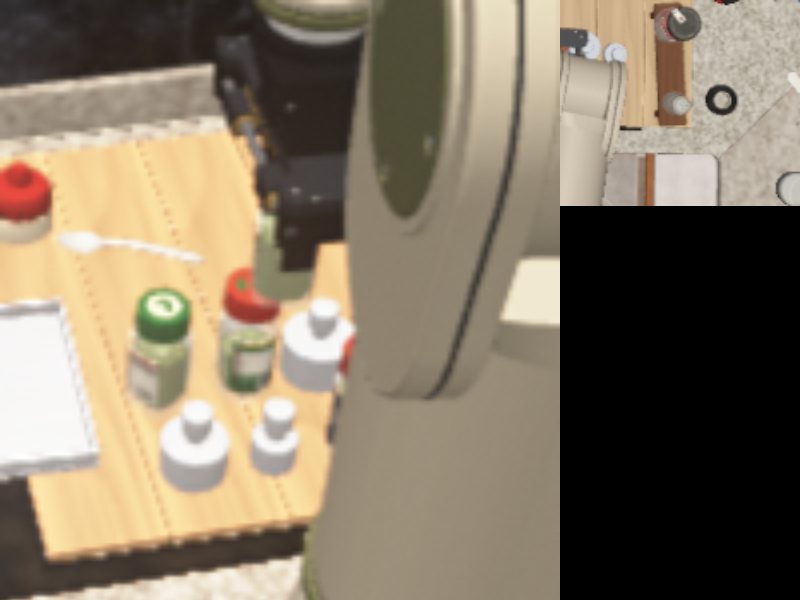

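Jar held upright; shaker stands on the ledge. Going to the far platform slot.

Emit:
{"op": "apply_moves", "data": {"motion": [{"translation": [0.96,0.06,0.01],"twist": [0,0,0.03],"hand": -1},{"translation": [0.96,0.05,0.01],"twist": [0,0,0],"hand": -1},{"translation": [0.96,0.05,0.01],"twist": [0,0,0],"hand": -1},{"translation": [0.97,0.05,0.01],"twist": [0,0,0],"hand": -1},{"translation": [0.96,0.05,0.01],"twist": [0,0,0],"hand": -1},{"translation": [0.97,0.05,0.01],"twist": [0,0,0],"hand": -1},{"translation": [0.96,0.05,0.01],"twist": [0,0,0],"hand": -1},{"translation": [0.97,0.05,0.01],"twist": [0,0,0],"hand": -1},{"translation": [0.96,0.05,0.01],"twist": [0,0,0],"hand": -1},{"translation": [0.97,0.05,0.01],"twist": [0,0,0],"hand": -1},{"translation": [0.96,0.05,0.01],"twist": [0,0,0],"hand": -1},{"translation": [0.97,0.05,0.01],"twist": [0,0,0],"hand": -1}]}}

```text
time_s: 15.65
tcp_pos: [482.5, 164.0, 241.9]
tcp_rot: [2.275, 2.166, -0.0]
contact_force: [0.3, -0.5, -0.8]
grip_width: 47.1
gripper_force: 11.9
```

Emit:
{"op": "apply_moves", "data": {"motion": [{"translation": [0.97,0.05,0.01],"twist": [0,0,0],"hand": -1},{"translation": [0.96,0.05,0.01],"twist": [0,0,0],"hand": -1},{"translation": [0.97,0.05,0.01],"twist": [0,0,0],"hand": -1},{"translation": [0.96,0.05,0.01],"twist": [0,0,0],"hand": -1},{"translation": [0.97,0.06,0.01],"twist": [0,0,0],"hand": -1},{"translation": [0.96,0.05,0.01],"twist": [0,0,0],"hand": -1},{"translation": [0.97,0.06,0.01],"twist": [0,0,0],"hand": -1},{"translation": [0.96,0.05,0.01],"twist": [0,0,0],"hand": -1},{"translation": [0.97,0.06,0],"twist": [0,0,0],"hand": -1},{"translation": [0.96,0.05,0.01],"twist": [0,0,0],"hand": -1},{"translation": [0.3,0,0],"twist": [0,0,0],"hand": -1},{"translation": [0,0,0],"twist": [0,0,0],"hand": -1}]}}

```text
time_s: 17.15
tcp_pos: [507.5, 411.5, 239.3]
tcp_rot: [2.274, 2.167, -0.001]
contact_force: [0.0, -0.1, -1.4]
grip_width: 47.0
gripper_force: 11.9
```

```bash
python3 - <<'E'
from h import *
st(); x,y=SL[84]; plan([(x,y,185),(x,y,145)],-1)
im,d=vision.get_image("side"); cv2.imwrite("pics/s5.png",im); im,d2=vision.get_image("top"); cv2.imwrite("pics/t5.png",im); P=cloud("top",d2)
z=P[226:238,150:190,2]; print("plat z",np.median(z)); z2=P[220:250,240:280,2]; print("pan z",np.median(z2))
E
```

```text
t 17.15 tcp [507.5 411.5 239.3] yaw [ 0.999 -0.048 -0.   ] w 47.0 gf 11.9 F [ 0.  -0.1 -1.4]
5 rows; end [507.6 431.5 145. ]
{"translation": [0.27, -0.01, 0.72], "twist": [0.0, 0.0, -0.03], "hand": -1},
{"translation": [0.27, -0.01, 0.72], "twist": [0.0, 0.0, 0.0], "hand": -1},
{"translation": [0.26, -0.01, 0.73], "twist": [0.0, 0.0, 0.0], "hand": -1},
{"translation": [0.0, 0.0, 0.8], "twist": [0.0, 0.0, 0.0], "hand": -1},
{"translation": [0.0, 0.0, 0.8], "twist": [0.0, 0.0, 0.0], "hand": -1},
plat z 102.60631337179686
pan z 98.43701213652419
```

Emit:
{"op": "apply_moves", "data": {"motion": [{"translation": [0.27,-0.01,0.72],"twist": [0,0,0],"hand": -1},{"translation": [0.27,-0.01,0.72],"twist": [0,0,0],"hand": -1},{"translation": [0.26,-0.01,0.73],"twist": [0,0,0],"hand": -1},{"translation": [0,0,0.8],"twist": [0,0,0],"hand": -1},{"translation": [0,0,0.7],"twist": [0,0,0],"hand": -1},{"translation": [0,0,0.15],"twist": [0,0,0],"hand": -1},{"translation": [0,0,0.15],"twist": [0,0,0],"hand": -1},{"translation": [0,0,0.15],"twist": [0,0,0],"hand": -1},{"translation": [0,0,0.15],"twist": [0,0,0],"hand": -1},{"translation": [0,0,0],"twist": [0,0,0],"hand": -1}]}}

```text
time_s: 18.5
tcp_pos: [507.8, 431.8, 132.7]
tcp_rot: [2.274, 2.167, 0.0]
contact_force: [0.1, 0.0, -0.3]
grip_width: 46.8
gripper_force: 11.9
```

```bash
python3 - <<'E'
from h import *
st(); im,d=vision.get_image("side"); cv2.imwrite("pics/s6.png",im); P=cloud("side",d)
m=(np.abs(P[...,0]-500)<20)&(np.abs(P[...,1]-300)<40)&(P[...,2]<140); print("plat z side",m.sum(),np.median(P[m,2]))
m=(np.abs(P[...,0]-493)<60)&(np.abs(P[...,1]-98)<60)&(P[...,2]<160); print("pan z side",m.sum(),np.median(P[m,2]))
u,v=map(int,proj("side",(505,390,150))); c=im[v-80:v+80,max(0,u-100):u+100]; cv2.imwrite("pics/s6c.png",cv2.resize(c,None,fx=3.5,fy=3.5))
E
```

```text
t 18.5 tcp [507.8 431.8 132.7] yaw [ 0.999 -0.048  0.   ] w 46.8 gf 11.9 F [ 0.1  0.  -0.3]
plat z side 521 61.95333833851837
pan z side 1613 106.53059142055172
```

View pics/s6c.png

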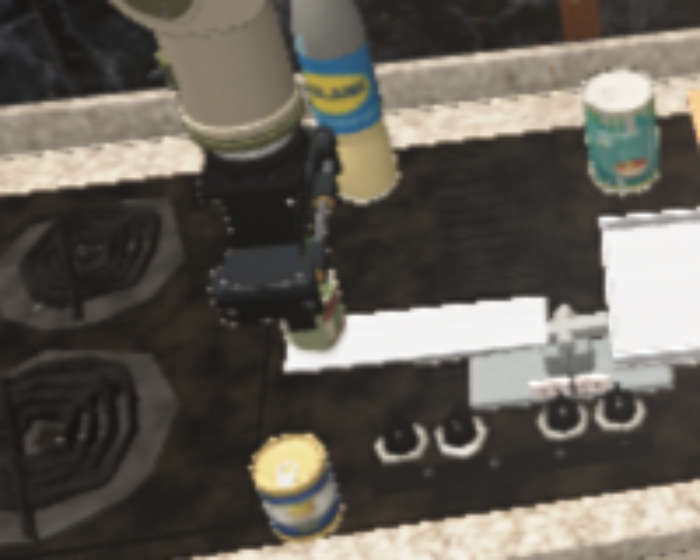

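Jar sits on the platform's far end, centred across it (crop ~(315,340)). Releasing.

Emit:
{"op": "apply_moves", "data": {"motion": [{"translation": [0,0,0],"twist": [0,0,0],"hand": 0.6},{"translation": [0,0,0],"twist": [0,0,0],"hand": 0.6},{"translation": [0,0,0],"twist": [0,0,0],"hand": 0.6},{"translation": [0,0,-0.6],"twist": [0,0,0],"hand": 0.6},{"translation": [0,0,-1],"twist": [0,0,0],"hand": 0.6},{"translation": [0,0,-1],"twist": [0,0,0],"hand": 0.6},{"translation": [0,0,-1],"twist": [0,0,0],"hand": 0.6},{"translation": [-0.5,0,-0.5],"twist": [0,0,0],"hand": 0.6},{"translation": [-1,0,0],"twist": [0,0,0],"hand": 0.6},{"translation": [-1,0,0],"twist": [0,0,0],"hand": 0.6},{"translation": [-1,0,0],"twist": [0,0,0],"hand": 0.6},{"translation": [-1,0,0],"twist": [0,0,0],"hand": 0.6}]}}

```text
time_s: 20.05
tcp_pos: [502.1, 317.7, 235.3]
tcp_rot: [2.275, 2.166, -0.001]
contact_force: [0.5, 0.5, 0.2]
grip_width: 69.1
gripper_force: 0.0
```

```bash
python3 - <<'E'
from h import *
st(); im,d=vision.get_image("top"); cv2.imwrite("pics/t7.png",im); P=cloud("top",d)
m=(P[...,2]>170)&(P[...,2]<205)&(np.abs(P[...,0]-507)<40)&(np.abs(P[...,1]-431)<40); q=np.argwhere(m).mean(0); print(m.sum(),onplane("top",q[1],q[0],183),np.median(P[m,2]))
SPOTS[:]=[s for s in SPOTS if s[0]!="jarG4"]; measure(im,d)
s=blobs("top",im,P,(150,200),(380,470,-400,-310)); print(s)
plan([(436,-195,215),(436,-195,88)],0.6)
E
```

```text
t 20.05 tcp [502.1 317.7 235.3] yaw [ 0.999 -0.049  0.   ] w 69.1 gf 0.0 F [0.5 0.5 0.2]
0 [nan nan nan] nan
jarG1 133 [308.7 230.5] circ r mm 21.2 [519.9 -58.  138. ] [520.  -58.6]
jarR2 151 [331.9 230.6] circ r mm 22.3 [ 521.4 -130.2  147. ] [ 521.1 -129.9]
jarR3 142 [352.1 258.7] circ r mm 21.9 [ 435.6 -195.1  147. ] [ 435.3 -195. ]
w200 41 [350.6 230. ] circ r mm 11.5 [ 525.7 -194.2  108. ] [ 526.6 -193.8]
w100 38 [369.2 234.2] circ r mm 11.2 [ 514.2 -255.2  101. ] [ 514.7 -254.6]
w150 41 [309.9 256.3] circ r mm 11.4 [438.1 -66.3 104. ] [437.7 -65.5]
w50 39 [329.1 257.9] circ r mm 11.2 [ 434.6 -128.5   98. ] [ 434.2 -128.1]
[{'px': [404.5, 263.6], 'n': 128, 'ctr': [426.0, -353.8], 'wh': [33.0, 34.4], 'a': 51.0, 'z': [181.3, 195.9], 'col': [143, 153, 160]}]
27 rows; end [ 435.9 -195.    87.9]
{"translation": [-0.98, -0.08, 0.04], "twist": [0.0, 0.02, -0.05], "hand": 0.6},
{"translation": [-0.97, -0.09, 0.04], "twist": [0.0, 0.0, 0.0], "hand": 0.6},
{"translation": [-0.98, -0.09, 0.04], "twist": [0.0, 0.0, 0.0], "hand": 0.6},
{"translation": [-0.97, -0.09, 0.04], "twist": [0.0, 0.0
[... 1252 characters left out ...]
0], "hand": 0.6},
{"translation": [-0.98, -0.08, 0.04], "twist": [0.0, 0.0, 0.0], "hand": 0.6},
{"translation": [0.0, 0.0, 0.85], "twist": [0.0, 0.0, 0.0], "hand": 0.6},
{"translation": [0.0, 0.0, 0.85], "twist": [0.0, 0.0, 0.0], "hand": 0.6},
{"translation": [0.0, 0.0, 0.84], "twist": [0.0, 0.0, 0.0], "hand": 0.6},
{"translation": [0.0, 0.0, 0.85], "twist": [0.0, 0.0, 0.0], "hand": 0.6},
{"translation": [0.0, 0.0, 0.84], "twist": [0.0, 0.0, 0.0], "hand": 0.6},
{"translation": [0.0, -0.01, 0.85], "twist": [0.0, 0.0, 0.0], "hand": 0.6},<stdin>:3: RuntimeWarning: Mean of empty slice.
  ret = um.true_divide(
  return _methods._mean(a, axis=axis, dtype=dtype,
  ret = ret.dtype.type(ret / rcount)
```

Emit:
{"op": "apply_moves", "data": {"motion": [{"translation": [-0.98,-0.08,0.04],"twist": [0,0,-0.05],"hand": 0.6},{"translation": [-0.97,-0.09,0.04],"twist": [0,0,0],"hand": 0.6},{"translation": [-0.98,-0.09,0.04],"twist": [0,0,0],"hand": 0.6},{"translation": [-0.97,-0.09,0.04],"twist": [0,0,0],"hand": 0.6},{"translation": [-0.98,-0.08,0.04],"twist": [0,0,0],"hand": 0.6},{"translation": [-0.97,-0.09,0.04],"twist": [0,0,0],"hand": 0.6},{"translation": [-0.98,-0.08,0.04],"twist": [0,0,0],"hand": 0.6},{"translation": [-0.97,-0.09,0.04],"twist": [0,0,0],"hand": 0.6},{"translation": [-0.98,-0.08,0.04],"twist": [0,0,0],"hand": 0.6},{"translation": [-0.97,-0.09,0.04],"twist": [0,0,0],"hand": 0.6},{"translation": [-0.98,-0.08,0.04],"twist": [0,0,0],"hand": 0.6},{"translation": [-0.97,-0.09,0.04],"twist": [0,0,0],"hand": 0.6}]}}

```text
time_s: 21.6
tcp_pos: [464.1, 27.0, 223.3]
tcp_rot: [2.265, 2.176, -0.001]
contact_force: [0.1, -0.6, -0.8]
grip_width: 69.5
gripper_force: 0.0
```

```bash
cat >> h.py <<'E'
def platform(im,P):
    print([ (b['ctr'],b['wh'],b['z'],b['col']) for b in blobs("top",im,P,(150,215),(430,580,220,480),30)])
    print("plat z",round(float(np.median(P[(np.abs(P[...,0]-503)<20)&(np.abs(P[...,1]-250)<8)&(P[...,2]<140),2])),1), "pan z",round(float(np.median(P[(np.abs(P[...,0]-493)<60)&(np.abs(P[...,1]-98)<60)&(P[...,2]<145),2])),1))
E
python3 - <<'E'
from h import *
st(); im,d=vision.get_image("top"); cv2.imwrite("pics/t8.png",im); P=cloud("top",d); platform(im,P)
im,d=vision.get_image("side"); cv2.imwrite("pics/s8.png",im); P=cloud("side",d); platform(im,P)
E
```

```text
t 21.6 tcp [464.1  27.  223.3] yaw [ 0.999 -0.04   0.   ] w 69.5 gf 0.0 F [ 0.1 -0.6 -0.8]
[([507.6, 429.3], [42.3, 42.1], [179.2, 190.0], [118, 152, 120])]
plat z 80.2 pan z 117.0
[([505.3, 432.1], [46.2, 42.9], [177.3, 184.0], [105, 147, 117])]
plat z 77.2 pan z 114.9
```

Emit:
{"op": "apply_moves", "data": {"motion": [{"translation": [-0.98,-0.08,0.04],"twist": [0,0,0],"hand": 0.6},{"translation": [-0.97,-0.09,0.03],"twist": [0,0,0],"hand": 0.6},{"translation": [-0.98,-0.08,0.04],"twist": [0,0,0],"hand": 0.6},{"translation": [-0.97,-0.09,0.03],"twist": [0,0,0],"hand": 0.6},{"translation": [-0.98,-0.08,0.04],"twist": [0,0,0],"hand": 0.6},{"translation": [-0.97,-0.09,0.03],"twist": [0,0,0],"hand": 0.6},{"translation": [-0.98,-0.08,0.04],"twist": [0,0,0],"hand": 0.6},{"translation": [-0.97,-0.09,0.03],"twist": [0,0,0],"hand": 0.6},{"translation": [-0.98,-0.08,0.04],"twist": [0,0,0],"hand": 0.6},{"translation": [0,0,0],"twist": [0,0,0],"hand": 0.6}]}}

```text
time_s: 22.95
tcp_pos: [436.5, -191.4, 215.1]
tcp_rot: [-2.268, -2.174, 0.0]
contact_force: [0.2, 1.3, 0.1]
grip_width: 69.9
gripper_force: 0.0
```

```bash
python3 - <<'E'
from h import *
st(); plan([(435.7,-195,200),(435.7,-195,88)],0.6)
E
```

```text
t 22.95 tcp [ 436.5 -191.4  215.1] yaw [ 0.999 -0.042 -0.   ] w 69.9 gf 0.0 F [0.2 1.3 0.1]
6 rows; end [ 435.6 -194.9   88.1]
{"translation": [-0.14, -0.03, 0.6], "twist": [0.0, 0.0, 0.01], "hand": 0.6},
{"translation": [0.0, 0.0, 0.9], "twist": [0.0, 0.0, 0.0], "hand": 0.6},
{"translation": [0.0, 0.0, 0.9], "twist": [0.0, 0.0, 0.0], "hand": 0.6},
{"translation": [0.0, 0.0, 0.89], "twist": [0.0, 0.0, 0.0], "hand": 0.6},
{"translation": [0.0, 0.0, 0.9], "twist": [0.0, 0.0, 0.0], "hand": 0.6},
{"translation": [0.0, 0.0, 0.89], "twist": [0.0, 0.0, 0.0], "hand": 0.6},
```

Emit:
{"op": "apply_moves", "data": {"motion": [{"translation": [-0.1,-0.03,0.6],"twist": [0,0,0],"hand": 0.6},{"translation": [0,0,0.9],"twist": [0,0,0],"hand": 0.6},{"translation": [0,0,0.9],"twist": [0,0,0],"hand": 0.6},{"translation": [0,0,0.89],"twist": [0,0,0],"hand": 0.6},{"translation": [0,0,0.9],"twist": [0,0,0],"hand": 0.6},{"translation": [0,0,0.89],"twist": [0,0,0],"hand": 0.6},{"translation": [0,0,0],"twist": [0,0,0],"hand": 0.6},{"translation": [0,0,0],"twist": [0,0,0],"hand": -1},{"translation": [0,0,0],"twist": [0,0,0],"hand": -1},{"translation": [0,0,0],"twist": [0,0,0],"hand": -1},{"translation": [0,0,0],"twist": [0,0,0],"hand": -1},{"translation": [0,0,0],"twist": [0,0,0],"hand": -1}]}}

```text
time_s: 24.45
tcp_pos: [436.4, -193.0, 88.7]
tcp_rot: [2.265, 2.176, 0.0]
contact_force: [-0.7, -0.6, 4.9]
grip_width: 44.0
gripper_force: 11.9
```

Emit:
{"op": "apply_moves", "data": {"motion": [{"translation": [0,0,-0.3],"twist": [0,0,0],"hand": -1},{"translation": [0,0,-1],"twist": [0,0,0],"hand": -1},{"translation": [0,0,-1],"twist": [0,0,0],"hand": -1},{"translation": [0,0,-1],"twist": [0,0,0],"hand": -1},{"translation": [0,0,-1],"twist": [0,0,0],"hand": -1},{"translation": [0,0,-1],"twist": [0,0,0],"hand": -1},{"translation": [0.5,0.05,-1],"twist": [0,0,0],"hand": -1}]}}

```text
time_s: 25.32
tcp_pos: [437.6, -180.7, 246.8]
tcp_rot: [-2.266, -2.176, -0.0]
contact_force: [1.0, 0.1, -1.4]
grip_width: 44.2
gripper_force: 11.9
```

```bash
python3 - <<'E'
from h import *
st(); x,y=SL[28]; plan([(x,y,240)],-1)
E
```

```text
t 25.32 tcp [ 437.6 -180.7  246.8] yaw [ 0.999 -0.041 -0.   ] w 44.2 gf 11.9 F [ 1.   0.1 -1.4]
23 rows; end [505.2 375.6 240. ]
{"translation": [0.97, 0.08, 0.01], "twist": [0.0, 0.0, 0.02], "hand": -1},
{"translation": [0.97, 0.07, 0.01], "twist": [0.0, 0.0, 0.0], "hand": -1},
{"translation": [0.97, 0.07, 0.01], "twist": [0.0, 0.0, 0.0], "hand": -1},
{"translation": [0.97, 0.07, 0.01], "twist": [0.0, 0.0, 0.0], "hand": -1},
{"translation": [0.97, 0.08, 0.01], "twist": [0.0, 0.0, 0.0], "hand": -1},
{"translation": [0.97, 0.07, 0.01], "twist": [0.0, 0.0, 0.0], "hand": -1},
{"translation": [0.97, 0.08, 0.01], "twist": [0.0, 0.0, 0.0], "hand": -1},
{"translation": [0.97, 0.07, 0.01], "twist": [0.0, 0.0, 0.0], "hand": -1},
{"translation": [0.97, 0.08, 0.01], "twist": [0.0, 0.0, 0.0], "hand": -1},
{"translation": [0.97, 0.07, 0.01], "twist": [0.0, 0.0, 0.0], "hand": -1},
{"translation": [0.97, 0.08, 0.01], "twist": [0.0, 0.0, 0.0], "hand": -1},
{"translation": [0.97, 0.07, 0.01], "twist": [0.0, 0.0, 0.0], "hand": -1},
{"translation": [0.97, 0.08, 0.01], "twist": [0.0, 0.0, 0.0], "hand": -1},
{"translation": [0.97, 0.07, 0.01], "twist": [0.0, 0.0, 0.0], "hand": -1},
{"translation": [0.97, 0.08, 0.01], "twist": [0.0, 0.0, 0.0], "hand": -1},
{"translation": [0.97, 0.07, 0.02], "twist": [0.0, 0.0, 0.0], "hand": -1},
{"translation": [0.98, 0.08, 0.01], "twist": [0.0, 0.0, 0.0], "hand": -1},
{"translation": [0.97, 0.07, 0.02], "twist": [0.0, 0.0, 0.0], "hand": -1},
{"translation": [0.98, 0.08, 0.01], "twist": [0.0, 0.0, 0.0], "hand": -1},
{"translation": [0.97, 0.07, 0.02], "twist": [0.0, 0.0, 0.0], "hand": -1},
{"translation": [0.98, 0.08, 0.01], "twist": [0.0, 0.0, 0.0], "hand": -1},
{"translation": [0.97, 0.07, 0.02], "twist": [0.0, 0.0, 0.0], "hand": -1},
{"translation": [0.98, 0.08, 0.01], "twist": [0.0, 0.0, 0.0], "hand": -1},
```

Emit:
{"op": "apply_moves", "data": {"motion": [{"translation": [0.97,0.08,0.01],"twist": [0,0,0.02],"hand": -1},{"translation": [0.97,0.07,0.01],"twist": [0,0,0],"hand": -1},{"translation": [0.97,0.07,0.01],"twist": [0,0,0],"hand": -1},{"translation": [0.97,0.07,0.01],"twist": [0,0,0],"hand": -1},{"translation": [0.97,0.08,0.01],"twist": [0,0,0],"hand": -1},{"translation": [0.97,0.07,0.01],"twist": [0,0,0],"hand": -1},{"translation": [0.97,0.08,0.01],"twist": [0,0,0],"hand": -1},{"translation": [0.97,0.07,0.01],"twist": [0,0,0],"hand": -1},{"translation": [0.97,0.08,0.01],"twist": [0,0,0],"hand": -1},{"translation": [0.97,0.07,0.01],"twist": [0,0,0],"hand": -1},{"translation": [0.97,0.08,0.01],"twist": [0,0,0],"hand": -1},{"translation": [0.97,0.07,0.01],"twist": [0,0,0],"hand": -1}]}}

```text
time_s: 26.82
tcp_pos: [472.5, 110.3, 243.0]
tcp_rot: [2.268, 2.173, -0.0]
contact_force: [1.0, 0.1, -1.7]
grip_width: 44.1
gripper_force: 11.9
```

Emit:
{"op": "apply_moves", "data": {"motion": [{"translation": [0.97,0.08,0.01],"twist": [0,0,0],"hand": -1},{"translation": [0.97,0.07,0.01],"twist": [0,0,0],"hand": -1},{"translation": [0.97,0.08,0.01],"twist": [0,0,0],"hand": -1},{"translation": [0.97,0.07,0.02],"twist": [0,0,0],"hand": -1},{"translation": [0.98,0.08,0.01],"twist": [0,0,0],"hand": -1},{"translation": [0.97,0.07,0.02],"twist": [0,0,0],"hand": -1},{"translation": [0.98,0.08,0.01],"twist": [0,0,0],"hand": -1},{"translation": [0.97,0.07,0.02],"twist": [0,0,0],"hand": -1},{"translation": [0.98,0.08,0.01],"twist": [0,0,0],"hand": -1},{"translation": [0.97,0.07,0.02],"twist": [0,0,0],"hand": -1},{"translation": [0.5,0.03,0.01],"twist": [0,0,0],"hand": -1},{"translation": [0,0,0],"twist": [0,0,0],"hand": -1}]}}

```text
time_s: 28.32
tcp_pos: [502.7, 364.6, 238.9]
tcp_rot: [-2.267, -2.174, 0.001]
contact_force: [0.5, -0.2, -2.2]
grip_width: 44.2
gripper_force: 11.9
```

```bash
python3 - <<'E'
from h import *
st(); x,y=SL[28]; plan([(x,y+1.8,190),(x,y+1.8,136)],-1)
E
```

```text
t 28.32 tcp [502.7 364.6 238.9] yaw [ 0.999 -0.042 -0.001] w 44.2 gf 11.9 F [ 0.5 -0.2 -2.2]
5 rows; end [505.1 377.3 135.9]
{"translation": [0.26, 0.04, 0.98], "twist": [0.0, 0.0, 0.01], "hand": -1},
{"translation": [0.25, 0.04, 0.98], "twist": [0.0, 0.0, 0.0], "hand": -1},
{"translation": [0.0, 0.0, 0.72], "twist": [0.0, 0.0, 0.0], "hand": -1},
{"translation": [0.0, 0.0, 0.72], "twist": [0.0, 0.0, 0.0], "hand": -1},
{"translation": [0.0, 0.0, 0.72], "twist": [0.0, 0.0, 0.0], "hand": -1},
```

Emit:
{"op": "apply_moves", "data": {"motion": [{"translation": [0.26,0.04,0.98],"twist": [0,0,0],"hand": -1},{"translation": [0.25,0.04,0.98],"twist": [0,0,0],"hand": -1},{"translation": [0,0,0.72],"twist": [0,0,0],"hand": -1},{"translation": [0,0,0.72],"twist": [0,0,0],"hand": -1},{"translation": [0,0,0.65],"twist": [0,0,0],"hand": -1},{"translation": [0,0,0.18],"twist": [0,0,0],"hand": -1},{"translation": [0,0,0.18],"twist": [0,0,0],"hand": -1},{"translation": [0,0,0.12],"twist": [0,0,0],"hand": -1},{"translation": [0,0,0],"twist": [0,0,0],"hand": -1}]}}

```text
time_s: 29.45
tcp_pos: [505.7, 376.8, 125.9]
tcp_rot: [2.269, 2.173, 0.0]
contact_force: [0.8, -0.3, -0.8]
grip_width: 44.2
gripper_force: 11.9
```

```bash
python3 - <<'E'
from h import *
st();im,d=vision.get_image("side"); cv2.imwrite("pics/s9.png",im); P=cloud("side",d); platform(im,P)
E
```

```text
t 29.45 tcp [505.7 376.8 125.9] yaw [ 0.999 -0.043  0.   ] w 44.2 gf 11.9 F [ 0.8 -0.3 -0.8]
[([522.6, 349.5], [18.1, 69.5], [211.8, 215.0], [83, 93, 101]), ([506.8, 442.9], [19.4, 40.4], [174.8, 178.8], [105, 149, 113])]
plat z 73.6 pan z 118.9
```

Emit:
{"op": "apply_moves", "data": {"motion": [{"translation": [0,0,0.05],"twist": [0,0,0],"hand": -1},{"translation": [0,0,0],"twist": [0,0,0],"hand": 0.6},{"translation": [0,0,0],"twist": [0,0,0],"hand": 0.6},{"translation": [0,0,0],"twist": [0,0,0],"hand": 0.6},{"translation": [0,0,-0.6],"twist": [0,0,0],"hand": 0.6},{"translation": [0,0,-1],"twist": [0,0,0],"hand": 0.6},{"translation": [0,0,-1],"twist": [0,0,0],"hand": 0.6},{"translation": [0,0,-1],"twist": [0,0,0],"hand": 0.6},{"translation": [-0.5,0,-0.4],"twist": [0,0,0],"hand": 0.6},{"translation": [-1,0,0],"twist": [0,0,0],"hand": 0.6},{"translation": [-1,0,0],"twist": [0,0,0],"hand": 0.6},{"translation": [-1,0,0],"twist": [0,0,0],"hand": 0.6}]}}

```text
time_s: 31.0
tcp_pos: [501.8, 287.5, 224.3]
tcp_rot: [2.269, 2.172, -0.001]
contact_force: [0.9, -0.7, 0.2]
grip_width: 69.7
gripper_force: 0.0
```

Emit:
{"op": "apply_moves", "data": {"motion": [{"translation": [-1,0,0],"twist": [0,0,0],"hand": 0.6},{"translation": [-1,0,0],"twist": [0,0,0],"hand": 0.6},{"translation": [-1,0,0],"twist": [0,0,0],"hand": 0.6},{"translation": [-1,0,0],"twist": [0,0,0],"hand": 0.6},{"translation": [-1,0,0],"twist": [0,0,0],"hand": 0.6},{"translation": [-1,0,0],"twist": [0,0,0],"hand": 0.6},{"translation": [-1,0,0],"twist": [0,0,0],"hand": 0.6}]}}

```text
time_s: 31.88
tcp_pos: [493.9, 112.8, 224.3]
tcp_rot: [2.269, 2.172, -0.001]
contact_force: [0.3, 0.0, 0.9]
grip_width: 69.7
gripper_force: 0.0
```

```bash
python3 - <<'E'
from h import *
st();im,d=vision.get_image("top"); cv2.imwrite("pics/t10.png",im); P=cloud("top",d); platform(im,P)
SPOTS[:]=[s for s in SPOTS if s[0] not in("jarG4","jarR3")]; measure(im,d)
plan([(521.3,-130.1,205),(521.3,-130.1,88)],0.6)
E
```

```text
t 31.88 tcp [493.9 112.8 224.3] yaw [ 0.999 -0.044 -0.   ] w 69.7 gf 0.0 F [0.3 0.  0.9]
[([507.5, 429.7], [41.7, 42.2], [173.4, 184.5], [114, 149, 114]), ([506.3, 372.5], [42.9, 42.5], [181.8, 194.8], [75, 83, 154])]
plat z 73.3 pan z 123.5
jarG1 135 [308.8 230.6] circ r mm 21.4 [519.8 -58.5 138. ] [520.  -58.3]
jarR2 148 [331.6 230.6] circ r mm 22.3 [ 521.4 -129.3  147. ] [ 521.2 -129.9]
w200 38 [350.9 230. ] circ r mm 11.2 [ 525.9 -195.   108. ] [ 525.8 -195.4]
w100 39 [368.9 234.1] circ r mm 11.2 [ 514.6 -254.4  101. ] [ 514.7 -254.6]
w150 36 [309.1 256.2] circ r mm 11.5 [438.5 -63.7 104. ] [438.1 -64.4]
w50 19 [323.7 259.7] circ r mm 9.4 [ 428.4 -111.4   98. ] [ 427.4 -110.6]
15 rows; end [ 521.4 -130.    88. ]
{"translation": [-0.95, 0.15, 0.08], "twist": [0.0, 0.01, -0.02], "hand": 0.6},
{"translation": [-0.95, 0.15, 0.08], "twist": [0.0, 0.0, 0.0], "hand": 0.6},
{"translation": [-0.95, 0.15, 0.08], "twist": [0.0, 0.0, 0.0], "hand": 0.6},
{"translation": [-0.95, 0.15, 0.08], "twist": [0.0, 0.0, 0.0], "hand": 0.6},
{"translation": [-0.95, 0.15, 0.08], "twist": [0.0, 0.0, 0.0], "hand": 0.6},
{"translation": [-0.95, 0.15, 0.07], "twist": [0.0, 0.0, 0.0], "hand": 0.6},
{"translation": [-0.95, 0.15, 0.08], "twist": [0.0, 0.0, 0.0], "hand": 0.6},
{"translation": [-0.96, 0.15, 0.07], "twist": [0.0, 0.0, 0.0], "hand": 0.6},
{"translation": [-0.95, 0.15, 0.08], "twist": [0.0, 0.0, 0.0], "hand": 0.6},
{"translation": [-0.96, 0.15, 0.07], "twist": [0.0, 0.0, 0.0], "hand": 0.6},
{"translation": [0.0, 0.0, 0.94], "twist": [0.0, 0.0, 0.0], "hand": 0.6},
{"translation": [0.0, 0.0, 0.94], "twist": [0.0, 0.0, 0.0], "hand": 0.6},
{"translation": [0.0, 0.0, 0.93], "twist": [0.0, 0.0, 0.0], "hand": 0.6},
{"translation": [0.0, 0.0, 0.94], "twist": [0.0, 0.0, 0.0], "hand": 0.6},
{"translation": [0.01, 0.01, 0.93], "twist": [0.0, 0.0, 0.0], "hand": 0.6},
```

Both jars stand; the 50 g weight was knocked aside (will remeasure). Next: red jar 2.

Emit:
{"op": "apply_moves", "data": {"motion": [{"translation": [-0.95,0.15,0.08],"twist": [0,0,0],"hand": 0.6},{"translation": [-0.95,0.15,0.08],"twist": [0,0,0],"hand": 0.6},{"translation": [-0.95,0.15,0.08],"twist": [0,0,0],"hand": 0.6},{"translation": [-0.95,0.15,0.08],"twist": [0,0,0],"hand": 0.6},{"translation": [-0.95,0.15,0.08],"twist": [0,0,0],"hand": 0.6},{"translation": [-0.95,0.15,0.07],"twist": [0,0,0],"hand": 0.6},{"translation": [-0.95,0.15,0.08],"twist": [0,0,0],"hand": 0.6},{"translation": [-0.96,0.15,0.07],"twist": [0,0,0],"hand": 0.6},{"translation": [-0.95,0.15,0.08],"twist": [0,0,0],"hand": 0.6},{"translation": [-0.96,0.15,0.07],"twist": [0,0,0],"hand": 0.6},{"translation": [0,0,0],"twist": [0,0,0],"hand": 0.6}]}}

```text
time_s: 33.3
tcp_pos: [521.3, -127.4, 204.8]
tcp_rot: [-2.272, -2.169, 0.001]
contact_force: [-1.3, 0.3, -0.5]
grip_width: 69.4
gripper_force: 0.0
```

```bash
python3 - <<'E'
from h import *
st(); plan([(521.3,-130,88)],0.6)
E
```

```text
t 33.3 tcp [ 521.3 -127.4  204.8] yaw [ 0.999 -0.046 -0.001] w 69.4 gf 0.0 F [-1.3  0.3 -0.5]
5 rows; end [ 521.4 -129.9   88. ]
{"translation": [-0.02, 0.0, 0.93], "twist": [0.0, 0.0, -0.02], "hand": 0.6},
{"translation": [-0.02, 0.0, 0.94], "twist": [0.0, 0.0, 0.0], "hand": 0.6},
{"translation": [-0.02, 0.0, 0.93], "twist": [0.0, 0.0, 0.0], "hand": 0.6},
{"translation": [-0.02, 0.0, 0.94], "twist": [0.0, 0.0, 0.0], "hand": 0.6},
{"translation": [-0.02, 0.01, 0.93], "twist": [0.0, 0.0, 0.0], "hand": 0.6},
```

Emit:
{"op": "apply_moves", "data": {"motion": [{"translation": [-0.01,0,0.93],"twist": [0,0,0],"hand": 0.6},{"translation": [-0.01,0,0.94],"twist": [0,0,0],"hand": 0.6},{"translation": [-0.01,0,0.93],"twist": [0,0,0],"hand": 0.6},{"translation": [-0.01,0,0.94],"twist": [0,0,0],"hand": 0.6},{"translation": [0,0,0.93],"twist": [0,0,0],"hand": 0.6},{"translation": [0,0,0],"twist": [0,0,0],"hand": 0.6},{"translation": [0,0,0],"twist": [0,0,0],"hand": -1},{"translation": [0,0,0],"twist": [0,0,0],"hand": -1},{"translation": [0,0,0],"twist": [0,0,0],"hand": -1},{"translation": [0,0,0],"twist": [0,0,0],"hand": -1},{"translation": [0,0,0],"twist": [0,0,0],"hand": -1}]}}

```text
time_s: 34.67
tcp_pos: [521.7, -126.0, 88.9]
tcp_rot: [2.268, 2.173, 0.0]
contact_force: [-1.3, -0.8, 4.5]
grip_width: 45.7
gripper_force: 11.9
```

Emit:
{"op": "apply_moves", "data": {"motion": [{"translation": [0,0,-0.3],"twist": [0,0,0],"hand": -1},{"translation": [0,0,-1],"twist": [0,0,0],"hand": -1},{"translation": [0,0,-1],"twist": [0,0,0],"hand": -1},{"translation": [0,0,-1],"twist": [0,0,0],"hand": -1},{"translation": [0,0,-1],"twist": [0,0,0],"hand": -1},{"translation": [0,0,-1],"twist": [0,0,0],"hand": -1},{"translation": [0.5,0,-1],"twist": [0,0,0],"hand": -1},{"translation": [1,0,0],"twist": [0,0,0],"hand": -1},{"translation": [1,0,0],"twist": [0,0,0],"hand": -1},{"translation": [1,0,0],"twist": [0,0,0],"hand": -1},{"translation": [1,0,0],"twist": [0,0,0],"hand": -1},{"translation": [1,0,0],"twist": [0,0,0],"hand": -1}]}}

```text
time_s: 36.17
tcp_pos: [527.3, 12.4, 246.3]
tcp_rot: [2.268, 2.173, -0.0]
contact_force: [0.7, 0.4, -0.4]
grip_width: 45.7
gripper_force: 11.9
```

```bash
python3 - <<'E'
from h import *
st(); x,y=SL[-28]; plan([(x,y,240)],-1)
E
```

```text
t 36.17 tcp [527.3  12.4 246.3] yaw [ 0.999 -0.043 -0.   ] w 45.7 gf 11.9 F [ 0.7  0.4 -0.4]
13 rows; end [502.7 319.7 240. ]
{"translation": [0.94, -0.12, 0.02], "twist": [0.0, 0.0, 0.0], "hand": -1},
{"translation": [0.94, -0.12, 0.02], "twist": [0.0, 0.0, 0.0], "hand": -1},
{"translation": [0.94, -0.12, 0.02], "twist": [0.0, 0.0, 0.0], "hand": -1},
{"translation": [0.94, -0.11, 0.02], "twist": [0.0, 0.0, 0.0], "hand": -1},
{"translation": [0.94, -0.12, 0.02], "twist": [0.0, 0.0, 0.0], "hand": -1},
{"translation": [0.94, -0.11, 0.02], "twist": [0.0, 0.0, 0.0], "hand": -1},
{"translation": [0.94, -0.12, 0.02], "twist": [0.0, 0.0, 0.0], "hand": -1},
{"translation": [0.94, -0.11, 0.02], "twist": [0.0, 0.0, 0.0], "hand": -1},
{"translation": [0.94, -0.12, 0.02], "twist": [0.0, 0.0, 0.0], "hand": -1},
{"translation": [0.94, -0.11, 0.02], "twist": [0.0, 0.0, 0.0], "hand": -1},
{"translation": [0.95, -0.12, 0.02], "twist": [0.0, 0.0, 0.0], "hand": -1},
{"translation": [0.94, -0.11, 0.01], "twist": [0.0, 0.0, 0.0], "hand": -1},
{"translation": [0.95, -0.12, 0.02], "twist": [0.0, 0.0, 0.0], "hand": -1},
```

Emit:
{"op": "apply_moves", "data": {"motion": [{"translation": [0.94,-0.12,0.02],"twist": [0,0,0],"hand": -1},{"translation": [0.94,-0.12,0.02],"twist": [0,0,0],"hand": -1},{"translation": [0.94,-0.12,0.02],"twist": [0,0,0],"hand": -1},{"translation": [0.94,-0.11,0.02],"twist": [0,0,0],"hand": -1},{"translation": [0.94,-0.12,0.02],"twist": [0,0,0],"hand": -1},{"translation": [0.94,-0.11,0.02],"twist": [0,0,0],"hand": -1},{"translation": [0.94,-0.12,0.02],"twist": [0,0,0],"hand": -1},{"translation": [0.94,-0.11,0.02],"twist": [0,0,0],"hand": -1},{"translation": [0.94,-0.12,0.02],"twist": [0,0,0],"hand": -1},{"translation": [0.94,-0.11,0.02],"twist": [0,0,0],"hand": -1},{"translation": [0.94,-0.11,0.02],"twist": [0,0,0],"hand": -1},{"translation": [0.94,-0.11,0.02],"twist": [0,0,0],"hand": -1}]}}

```text
time_s: 37.67
tcp_pos: [504.9, 295.4, 240.1]
tcp_rot: [-2.269, -2.173, 0.0]
contact_force: [-0.7, -0.1, -0.9]
grip_width: 45.3
gripper_force: 11.9
```

Emit:
{"op": "apply_moves", "data": {"motion": [{"translation": [0.5,-0.1,0.3],"twist": [0,0,0],"hand": -1},{"translation": [0.2,0,0.6],"twist": [0,0,0],"hand": -1},{"translation": [0,0,0.6],"twist": [0,0,0],"hand": -1},{"translation": [0,0,0],"twist": [0,0,0],"hand": -1}]}}

```text
time_s: 38.17
tcp_pos: [503.2, 310.7, 200.7]
tcp_rot: [-2.27, -2.172, 0.005]
contact_force: [0.3, -0.3, -0.9]
grip_width: 45.7
gripper_force: 11.9
```

```bash
python3 - <<'E'
from h import *
st(); plan([(502.8,320.5,165),(502.8,320.5,125)],-1)
E
```

```text
t 38.17 tcp [503.2 310.7 200.7] yaw [ 0.999 -0.044 -0.002] w 45.7 gf 11.9 F [ 0.3 -0.3 -0.9]
4 rows; end [502.8 320.4 124.9]
{"translation": [0.2, -0.01, 0.71], "twist": [-0.01, 0.01, 0.0], "hand": -1},
{"translation": [0.19, -0.02, 0.72], "twist": [0.0, 0.0, 0.0], "hand": -1},
{"translation": [0.0, 0.0, 0.8], "twist": [0.0, 0.0, 0.0], "hand": -1},
{"translation": [0.0, 0.0, 0.8], "twist": [0.0, 0.0, 0.0], "hand": -1},
```

Emit:
{"op": "apply_moves", "data": {"motion": [{"translation": [0.2,-0.01,0.71],"twist": [0,0,0],"hand": -1},{"translation": [0.19,-0.02,0.72],"twist": [0,0,0],"hand": -1},{"translation": [0,0,0.7],"twist": [0,0,0],"hand": -1},{"translation": [0,0,0.5],"twist": [0,0,0],"hand": -1},{"translation": [0,0,0.2],"twist": [0,0,0],"hand": -1},{"translation": [0,0,0.12],"twist": [0,0,0],"hand": -1},{"translation": [0,0,0.04],"twist": [0,0,0],"hand": -1},{"translation": [0,0,0],"twist": [0,0,0],"hand": -1}]}}

```text
time_s: 39.17
tcp_pos: [503.2, 322.2, 128.1]
tcp_rot: [2.269, 2.173, 0.001]
contact_force: [0.2, -0.0, -0.7]
grip_width: 45.5
gripper_force: 11.9
```

Emit:
{"op": "apply_moves", "data": {"motion": [{"translation": [-0.02,0,0.07],"twist": [0,0,0],"hand": -1},{"translation": [-0.02,0,0.05],"twist": [0,0,0],"hand": -1},{"translation": [0,0,0],"twist": [0,0,0],"hand": -1}]}}

```text
time_s: 39.55
tcp_pos: [503.0, 320.9, 124.7]
tcp_rot: [2.269, 2.173, -0.0]
contact_force: [0.3, 0.3, -0.3]
grip_width: 45.8
gripper_force: 11.9
```

```bash
python3 - <<'E'
from h import *
st(); 
E
```

```text
t 39.55 tcp [503.  320.9 124.7] yaw [ 0.999 -0.043 -0.   ] w 45.8 gf 11.9 F [ 0.3  0.3 -0.3]
```

Emit:
{"op": "apply_moves", "data": {"motion": [{"translation": [0,0,0],"twist": [0,0,0],"hand": 0.6},{"translation": [0,0,0],"twist": [0,0,0],"hand": 0.6},{"translation": [0,0,0],"twist": [0,0,0],"hand": 0.6},{"translation": [0,0,-0.6],"twist": [0,0,0],"hand": 0.6},{"translation": [0,0,-1],"twist": [0,0,0],"hand": 0.6},{"translation": [0,0,-1],"twist": [0,0,0],"hand": 0.6},{"translation": [0,0,-1],"twist": [0,0,0],"hand": 0.6},{"translation": [-0.5,0,-0.4],"twist": [0,0,0],"hand": 0.6},{"translation": [-1,0,0],"twist": [0,0,0],"hand": 0.6},{"translation": [-1,0,0],"twist": [0,0,0],"hand": 0.6},{"translation": [-1,0,0],"twist": [0,0,0],"hand": 0.6},{"translation": [-1,0,0],"twist": [0,0,0],"hand": 0.6}]}}

```text
time_s: 41.05
tcp_pos: [497.9, 206.9, 224.6]
tcp_rot: [2.269, 2.172, -0.001]
contact_force: [-0.0, 0.1, -0.1]
grip_width: 69.6
gripper_force: 0.0
```

Emit:
{"op": "apply_moves", "data": {"motion": [{"translation": [-1,0,0],"twist": [0,0,0],"hand": 0.6},{"translation": [-1,0,0],"twist": [0,0,0],"hand": 0.6},{"translation": [-1,0,0],"twist": [0,0,0],"hand": 0.6},{"translation": [-1,0,0],"twist": [0,0,0],"hand": 0.6},{"translation": [-1,0,0],"twist": [0,0,0],"hand": 0.6},{"translation": [0,0,0],"twist": [0,0,0],"hand": 0.6}]}}

```text
time_s: 41.8
tcp_pos: [492.6, 80.9, 224.5]
tcp_rot: [2.273, 2.168, -0.002]
contact_force: [0.1, 0.7, 0.1]
grip_width: 69.6
gripper_force: 0.0
```

```bash
python3 - <<'E'
from h import *
st();im,d=vision.get_image("top"); cv2.imwrite("pics/t11.png",im); P=cloud("top",d); platform(im,P)
print([(b['px'],b['ctr'],b['wh'],b['z']) for b in blobs("top",im,P,(88,160),(380,560,-300,0),15)])
plan([(520,-58.4,200),(520,-58.4,84)],0.6)
E
```

```text
t 41.8 tcp [492.6  80.9 224.5] yaw [ 0.999 -0.047 -0.   ] w 69.6 gf 0.0 F [0.1 0.7 0.1]
[([508.2, 429.9], [43.3, 41.7], [173.2, 182.8], [114, 149, 114]), ([505.9, 372.6], [42.9, 41.8], [180.7, 190.5], [75, 83, 155]), ([504.5, 315.7], [43.2, 44.1], [181.6, 191.8], [74, 95, 168])]
plat z 74.5 pan z 123.9
[([308.2, 230.6], [519.9, -58.2], [43.3, 43.5], [138.3, 149.1]), ([350.5, 229.8], [525.9, -195.4], [24.4, 19.5], [108.2, 119.2]), ([368.8, 234.1], [514.7, -254.1], [19.4, 22.0], [100.4, 111.1]), ([309.2, 256.1], [439.0, -64.8], [19.5, 22.4], [104.7, 118.7]), ([322.5, 260.0], [427.3, -107.4], [21.5, 20.6], [99.1, 107.6])]
11 rows; end [519.9 -58.4  84. ]
{"translation": [-0.93, 0.23, 0.17], "twist": [0.0, 0.0, -0.01], "hand": 0.6},
{"translation": [-0.93, 0.22, 0.16], "twist": [0.0, 0.0, 0.0], "hand": 0.6},
{"translation": [-0.93, 0.22, 0.17], "twist": [0.0, 0.0, 0.0], "hand": 0.6},
{"translation": [-0.93, 0.22, 0.16], "twist": [0.0, 0.0, 0.0], "hand": 0.6},
{"translation": [-0.93, 0.23, 0.17], "twist": [0.0, 0.0, 0.0], "hand": 0.6},
{"translation": [-0.94, 0.22, 0.16], "twist": [0.0, 0.0, 0.0], "hand": 0.6},
{"translation": [0.0, 0.0, 0.93], "twist": [0.0, 0.0, 0.0], "hand": 0.6},
{"translation": [0.0, 0.0, 0.93], "twist": [0.0, 0.0, 0.0], "hand": 0.6},
{"translation": [0.0, 0.0, 0.93], "twist": [0.0, 0.0, 0.0], "hand": 0.6},
{"translation": [0.0, 0.0, 0.93], "twist": [0.0, 0.0, 0.0], "hand": 0.6},
{"translation": [0.01, 0.0, 0.92], "twist": [0.0, 0.0, 0.0], "hand": 0.6},
```

Emit:
{"op": "apply_moves", "data": {"motion": [{"translation": [-0.93,0.23,0.17],"twist": [0,0,0],"hand": 0.6},{"translation": [-0.93,0.22,0.16],"twist": [0,0,0],"hand": 0.6},{"translation": [-0.93,0.22,0.17],"twist": [0,0,0],"hand": 0.6},{"translation": [-0.93,0.22,0.16],"twist": [0,0,0],"hand": 0.6},{"translation": [-0.93,0.23,0.17],"twist": [0,0,0],"hand": 0.6},{"translation": [-0.94,0.22,0.16],"twist": [0,0,0],"hand": 0.6},{"translation": [-0.05,0,0.1],"twist": [0,0,0],"hand": 0.6},{"translation": [0,0,0.93],"twist": [0,0,0],"hand": 0.6},{"translation": [0,0,0.93],"twist": [0,0,0],"hand": 0.6},{"translation": [0,0,0.93],"twist": [0,0,0],"hand": 0.6},{"translation": [0,0,0.93],"twist": [0,0,0],"hand": 0.6},{"translation": [0,0,0.82],"twist": [0,0,0],"hand": 0.6}]}}

```text
time_s: 43.35
tcp_pos: [520.2, -57.7, 83.2]
tcp_rot: [-2.268, -2.174, -0.0]
contact_force: [-0.3, 0.1, 0.1]
grip_width: 69.5
gripper_force: 0.0
```

Emit:
{"op": "apply_moves", "data": {"motion": [{"translation": [0,0,0],"twist": [0,0,0],"hand": 0.6},{"translation": [0,0,0],"twist": [0,0,0],"hand": -1},{"translation": [0,0,0],"twist": [0,0,0],"hand": -1},{"translation": [0,0,0],"twist": [0,0,0],"hand": -1},{"translation": [0,0,0],"twist": [0,0,0],"hand": -1},{"translation": [0,0,0],"twist": [0,0,0],"hand": -1}]}}

```text
time_s: 44.1
tcp_pos: [520.5, -58.5, 84.6]
tcp_rot: [2.268, 2.173, 0.0]
contact_force: [-2.4, -0.1, 7.5]
grip_width: 50.0
gripper_force: 12.0
```

Emit:
{"op": "apply_moves", "data": {"motion": [{"translation": [0,0,-0.3],"twist": [0,0,0],"hand": -1},{"translation": [0,0,-1],"twist": [0,0,0],"hand": -1},{"translation": [0,0,-1],"twist": [0,0,0],"hand": -1},{"translation": [0,0,-1],"twist": [0,0,0],"hand": -1},{"translation": [0,0,-1],"twist": [0,0,0],"hand": -1},{"translation": [0,0,-1],"twist": [0,0,0],"hand": -1},{"translation": [0.5,0,-1],"twist": [0,0,0],"hand": -1}]}}

```text
time_s: 44.98
tcp_pos: [520.5, -46.8, 242.5]
tcp_rot: [2.27, 2.171, -0.001]
contact_force: [0.7, 0.2, -0.9]
grip_width: 50.2
gripper_force: 12.0
```

```bash
python3 - <<'E'
from h import *
st(); x,y=SL[-84]; plan([(x,y-3,240)],-1)
E
```

```text
t 44.98 tcp [520.5 -46.8 242.5] yaw [ 0.999 -0.045 -0.   ] w 50.2 gf 12.0 F [ 0.7  0.2 -0.9]
13 rows; end [500.5 260.6 239.9]
{"translation": [0.94, -0.1, 0.01], "twist": [0.0, 0.0, -0.01], "hand": -1},
{"translation": [0.94, -0.1, 0.01], "twist": [0.0, 0.0, 0.0], "hand": -1},
{"translation": [0.94, -0.1, 0.01], "twist": [0.0, 0.0, 0.0], "hand": -1},
{"translation": [0.94, -0.1, 0.01], "twist": [0.0, 0.0, 0.0], "hand": -1},
{"translation": [0.94, -0.1, 0.01], "twist": [0.0, 0.0, 0.0], "hand": -1},
{"translation": [0.94, -0.1, 0.01], "twist": [0.0, 0.0, 0.0], "hand": -1},
{"translation": [0.94, -0.1, 0.01], "twist": [0.0, 0.0, 0.0], "hand": -1},
{"translation": [0.95, -0.11, 0.0], "twist": [0.0, 0.0, 0.0], "hand": -1},
{"translation": [0.94, -0.1, 0.01], "twist": [0.0, 0.0, 0.0], "hand": -1},
{"translation": [0.95, -0.11, 0.0], "twist": [0.0, 0.0, 0.0], "hand": -1},
{"translation": [0.94, -0.1, 0.01], "twist": [0.0, 0.0, 0.0], "hand": -1},
{"translation": [0.95, -0.11, 0.0], "twist": [0.0, 0.0, 0.0], "hand": -1},
{"translation": [0.94, -0.1, 0.01], "twist": [0.0, 0.0, 0.0], "hand": -1},
```

Emit:
{"op": "apply_moves", "data": {"motion": [{"translation": [0.94,-0.1,0.01],"twist": [0,0,0],"hand": -1},{"translation": [0.94,-0.1,0.01],"twist": [0,0,0],"hand": -1},{"translation": [0.94,-0.1,0.01],"twist": [0,0,0],"hand": -1},{"translation": [0.94,-0.1,0.01],"twist": [0,0,0],"hand": -1},{"translation": [0.94,-0.1,0.01],"twist": [0,0,0],"hand": -1},{"translation": [0.94,-0.1,0.01],"twist": [0,0,0],"hand": -1},{"translation": [0.94,-0.1,0.01],"twist": [0,0,0],"hand": -1},{"translation": [0.95,-0.11,0],"twist": [0,0,0],"hand": -1},{"translation": [0.94,-0.1,0.01],"twist": [0,0,0],"hand": -1},{"translation": [0.95,-0.11,0],"twist": [0,0,0],"hand": -1},{"translation": [0.94,-0.1,0.01],"twist": [0,0,0],"hand": -1},{"translation": [0.8,-0.11,0],"twist": [0,0,0],"hand": -1}]}}

```text
time_s: 46.48
tcp_pos: [501.7, 234.9, 239.4]
tcp_rot: [-2.268, -2.174, 0.0]
contact_force: [0.7, 0.1, -0.2]
grip_width: 49.9
gripper_force: 12.0
```

Emit:
{"op": "apply_moves", "data": {"motion": [{"translation": [0.5,-0.05,0.1],"twist": [0,0,0],"hand": -1},{"translation": [0,0,0],"twist": [0,0,0],"hand": -1},{"translation": [0,0,0],"twist": [0,0,0],"hand": -1}]}}

```text
time_s: 46.85
tcp_pos: [501.6, 245.7, 236.7]
tcp_rot: [2.269, 2.172, -0.001]
contact_force: [-0.2, -0.0, -1.1]
grip_width: 49.7
gripper_force: 12.0
```

```bash
python3 - <<'E'
from h import *
st();im,d=vision.get_image("side"); 
u,v=map(int,proj("side",(503,290,180))); c=im[v-70:v+70,u-90:u+90]; cv2.imwrite("pics/s12.png",cv2.resize(c,None,fx=4,fy=4,interpolation=cv2.INTER_CUBIC))
plan([(500.5,261,185),(500.5,261,123)],-1)
E
```

```text
t 46.85 tcp [501.6 245.7 236.7] yaw [ 0.999 -0.044 -0.   ] w 49.7 gf 12.0 F [-0.2 -0.  -1.1]
6 rows; end [500.6 261.1 123. ]
{"translation": [0.21, -0.02, 0.69], "twist": [0.0, 0.0, 0.0], "hand": -1},
{"translation": [0.2, -0.03, 0.69], "twist": [0.0, 0.0, 0.0], "hand": -1},
{"translation": [0.21, -0.02, 0.69], "twist": [0.0, 0.0, 0.0], "hand": -1},
{"translation": [0.0, 0.0, 0.83], "twist": [0.0, 0.0, 0.0], "hand": -1},
{"translation": [0.0, 0.0, 0.82], "twist": [0.0, 0.0, 0.0], "hand": -1},
{"translation": [0.0, 0.0, 0.83], "twist": [0.0, 0.0, 0.0], "hand": -1},
```

View pics/s12.png

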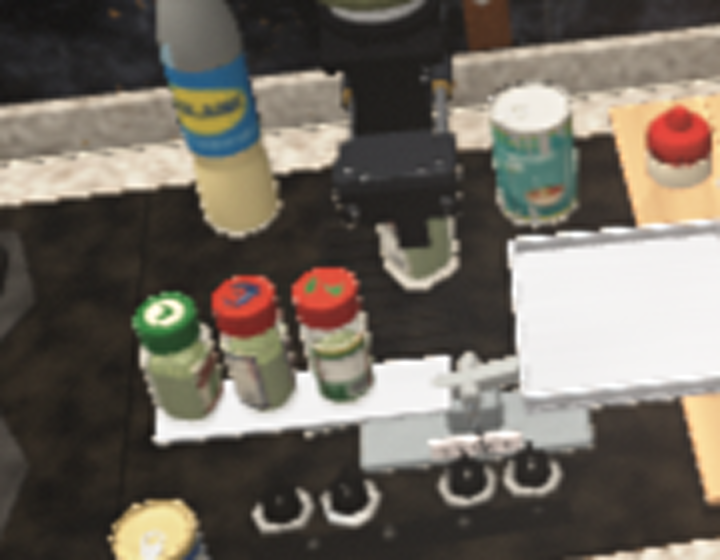

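Three jars stand in a row; the fourth hangs upright in the gripper (crop ~(415,255)). Lowering it.

Emit:
{"op": "apply_moves", "data": {"motion": [{"translation": [0.21,-0.02,0.69],"twist": [0,0,0],"hand": -1},{"translation": [0.2,-0.03,0.69],"twist": [0,0,0],"hand": -1},{"translation": [0.21,-0.02,0.69],"twist": [0,0,0],"hand": -1},{"translation": [0,0,0.83],"twist": [0,0,0],"hand": -1},{"translation": [0,0,0.82],"twist": [0,0,0],"hand": -1},{"translation": [0,0,0.6],"twist": [0,0,0],"hand": -1},{"translation": [0,0,0.2],"twist": [0,0,0],"hand": -1},{"translation": [0,0,0],"twist": [0,0,0],"hand": -1}]}}

```text
time_s: 47.9
tcp_pos: [500.3, 262.2, 123.8]
tcp_rot: [2.269, 2.173, 0.0]
contact_force: [0.4, 1.3, -0.9]
grip_width: 50.0
gripper_force: 12.0
```

```bash
python3 - <<'E'
from h import *
st()
E
```

```text
t 47.9 tcp [500.3 262.2 123.8] yaw [ 0.999 -0.043  0.   ] w 50.0 gf 12.0 F [ 0.4  1.3 -0.9]
```

Emit:
{"op": "apply_moves", "data": {"motion": [{"translation": [-0.03,0,0.05],"twist": [0,0,0],"hand": -1},{"translation": [0,0,0.05],"twist": [0,0,0],"hand": -1},{"translation": [0,0,0],"twist": [0,0,0],"hand": -1},{"translation": [0,0,0],"twist": [0,0,0],"hand": 0.6},{"translation": [0,0,0],"twist": [0,0,0],"hand": 0.6},{"translation": [0,0,0],"twist": [0,0,0],"hand": 0.6},{"translation": [0,0,-0.6],"twist": [0,0,0],"hand": 0.6},{"translation": [0,0,-1],"twist": [0,0,0],"hand": 0.6},{"translation": [0,0,-1],"twist": [0,0,0],"hand": 0.6},{"translation": [0,0,-1],"twist": [0,0,0],"hand": 0.6},{"translation": [-0.5,0,-0.4],"twist": [0,0,0],"hand": 0.2},{"translation": [-1,0,0],"twist": [0,0,0],"hand": 0.2}]}}

```text
time_s: 49.4
tcp_pos: [498.5, 224.0, 222.2]
tcp_rot: [2.267, 2.175, 0.002]
contact_force: [-0.3, 0.3, -0.2]
grip_width: 57.2
gripper_force: 0.0
```

Emit:
{"op": "apply_moves", "data": {"motion": [{"translation": [-1,0,0],"twist": [0,0,0],"hand": 0.2},{"translation": [-1,0,0],"twist": [0,0,0],"hand": 0.2},{"translation": [-1,0,0],"twist": [0,0,0],"hand": 0.2},{"translation": [-1,0,0],"twist": [0,0,0],"hand": 0.2},{"translation": [-1,0,0],"twist": [0,0,0],"hand": 0.2},{"translation": [-1,0,0],"twist": [0,0,0],"hand": 0.2},{"translation": [-1,0,0],"twist": [0,0,0],"hand": 0.2},{"translation": [-1,0,0],"twist": [0,0,0],"hand": 0.2},{"translation": [0,0,0],"twist": [0,0,0],"hand": 0.2}]}}

```text
time_s: 50.52
tcp_pos: [489.6, 21.3, 221.0]
tcp_rot: [2.273, 2.168, -0.002]
contact_force: [-0.2, 1.1, 0.1]
grip_width: 52.3
gripper_force: 0.0
```

```bash
python3 - <<'E'
from h import *
st();im,d=vision.get_image("top"); cv2.imwrite("pics/t13.png",im); P=cloud("top",d); platform(im,P)
print([(b['px'],b['ctr'],b['wh'],b['z']) for b in blobs("top",im,P,(88,160),(380,560,-300,0),15)])
im2,d=vision.get_image("side"); cv2.imwrite("pics/s13.png",im2)
plan([(526.3,-194.8,190),(526.3,-194.8,82)],0.2)
E
```

```text
t 50.52 tcp [489.6  21.3 221. ] yaw [ 0.999 -0.047 -0.001] w 52.3 gf 0.0 F [-0.2  1.1  0.1]
[([507.7, 429.3], [42.7, 42.6], [172.8, 183.1], [115, 151, 115]), ([505.7, 372.4], [42.5, 42.7], [181.8, 193.1], [76, 84, 156]), ([502.0, 290.7], [95.3, 44.9], [177.8, 193.4], [96, 123, 145])]
plat z 105.7 pan z 123.4
[([350.4, 229.8], [525.8, -194.0], [19.2, 23.4], [108.8, 117.4]), ([368.8, 234.1], [514.7, -254.0], [19.3, 21.7], [101.8, 107.9]), ([322.4, 260.0], [427.0, -107.7], [20.6, 20.6], [97.8, 109.0])]
14 rows; end [ 526.2 -194.8   82. ]
{"translation": [-0.96, 0.2, 0.14], "twist": [0.0, 0.0, 0.0], "hand": 0.2},
{"translation": [-0.97, 0.21, 0.14], "twist": [0.0, 0.0, 0.0], "hand": 0.2},
{"translation": [-0.96, 0.2, 0.14], "twist": [0.0, 0.0, 0.0], "hand": 0.2},
{"translation": [-0.97, 0.21, 0.14], "twist": [0.0, 0.0, 0.0], "hand": 0.2},
{"translation": [-0.96, 0.2, 0.14], "twist": [0.0, 0.0, 0.0], "hand": 0.2},
{"translation": [-0.97, 0.21, 0.14], "twist": [0.0, 0.0, 0.0], "hand": 0.2},
{"translation": [-0.96, 0.2, 0.14], "twist": [0.0, 0.0, 0.0], "hand": 0.2},
{"translation": [-0.97, 0.21, 0.14], "twist": [0.0, 0.0, 0.0], "hand": 0.2},
{"translation": [-0.96, 0.2, 0.13], "twist": [0.0, 0.0, 0.0], "hand": 0.2},
{"translation": [0.0, 0.0, 0.86], "twist": [0.0, 0.0, 0.0], "hand": 0.2},
{"translation": [0.0, 0.0, 0.87], "twist": [0.0, 0.0, 0.0], "hand": 0.2},
{"translation": [0.0, 0.0, 0.86], "twist": [0.0, 0.0, 0.0], "hand": 0.2},
{"translation": [0.0, 0.0, 0.87], "twist": [0.0, 0.0, 0.0], "hand": 0.2},
{"translation": [0.0, 0.0, 0.86], "twist": [0.0, 0.0, 0.0], "hand": 0.2},
```

Emit:
{"op": "apply_moves", "data": {"motion": [{"translation": [-0.96,0.2,0.14],"twist": [0,0,0],"hand": 0.2},{"translation": [-0.97,0.21,0.14],"twist": [0,0,0],"hand": 0.2},{"translation": [-0.96,0.2,0.14],"twist": [0,0,0],"hand": 0.2},{"translation": [-0.97,0.21,0.14],"twist": [0,0,0],"hand": 0.2},{"translation": [-0.96,0.2,0.14],"twist": [0,0,0],"hand": 0.2},{"translation": [-0.97,0.21,0.14],"twist": [0,0,0],"hand": 0.2},{"translation": [-0.96,0.2,0.14],"twist": [0,0,0],"hand": 0.2},{"translation": [-0.97,0.21,0.14],"twist": [0,0,0],"hand": 0.2},{"translation": [-0.96,0.2,0.13],"twist": [0,0,0],"hand": 0.2},{"translation": [0,0,0.86],"twist": [0,0,0],"hand": 0.2},{"translation": [0,0,0.87],"twist": [0,0,0],"hand": 0.2},{"translation": [0,0,0.2],"twist": [0,0,0],"hand": 0.2}]}}

```text
time_s: 52.12
tcp_pos: [526.0, -195.1, 140.5]
tcp_rot: [-2.267, -2.172, 0.001]
contact_force: [0.7, 0.5, 1.0]
grip_width: 52.3
gripper_force: 0.0
```

```bash
python3 - <<'E'
from h import *
st(); plan([(526.2,-194.8,82)],0.2)
im=cv2.imread("pics/s13.png"); u,v=map(int,proj("side",(503,290,120))); c=im[v-70:v+70,u-90:u+90]; cv2.imwrite("pics/s13c.png",cv2.resize(c,None,fx=3,fy=3,interpolation=cv2.INTER_CUBIC))
E
```

```text
t 52.12 tcp [ 526.  -195.1  140.5] yaw [ 0.999 -0.043 -0.002] w 52.3 gf 0.0 F [0.7 0.5 1. ]
3 rows; end [ 526.2 -194.9   82. ]
{"translation": [0.0, 0.0, 0.78], "twist": [-0.01, -0.01, 0.0], "hand": 0.2},
{"translation": [0.01, 0.0, 0.78], "twist": [0.0, 0.0, 0.0], "hand": 0.2},
{"translation": [0.0, 0.01, 0.78], "twist": [0.0, 0.0, 0.0], "hand": 0.2},
```

View pics/s13c.png

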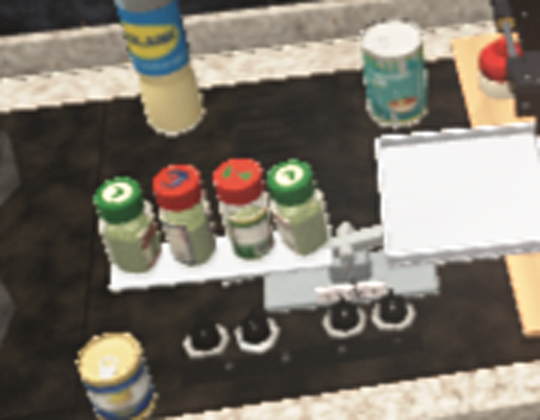

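The fourth jar (crop cap (291,178), base ~(312,240)) seems to lean slightly towards the third; let me measure that.

```bash
cat >> h.py <<'E'
def hsvmask(im,green):
    h=cv2.cvtColor(im,cv2.COLOR_BGR2HSV); H,S,V=h[...,0],h[...,1],h[...,2]
    return ((H>50)&(H<85)&(S>140)) if green else (((H<8)|(H>172))&(S>140)&(V>90))
def caps(n,im,ztop=(173.4,182.4),box=(440,570,220,470)):
    for g,zt in((1,ztop[0]),(0,ztop[1])):
        m=hsvmask(im,g).astype(np.uint8); k,l,stt,ce=cv2.connectedComponentsWithStats(m)
        for i in range(1,k):
            if stt[i,4]<15: continue
            cs,_=cv2.findContours((l==i).astype(np.uint8),cv2.RETR_EXTERNAL,cv2.CHAIN_APPROX_NONE); hull=cv2.convexHull(np.vstack(cs)); c,r=cv2.minEnclosingCircle(hull)
            w=onplane(n,*c,zt-8); 
            if box[0]<w[0]<box[1] and box[2]<w[1]<box[3]: print(n,"g" if g else "r",int(stt[i,4]),np.round(c,1),np.round(w,1),stt[i,:4])
E
python3 - <<'E'
from h import *
im=cv2.imread("pics/t13.png"); caps("top",im); im=cv2.imread("pics/s13.png"); caps("side",im)
im,d=vision.get_image("top"); caps("top",im); im,d=vision.get_image("side"); caps("side",im); cv2.imwrite("pics/s14.png",im)
u,v=map(int,proj("side",(503,290,120))); c=im[v-30:v+35,u-15:u+55]; cv2.imwrite("pics/s14c.png",cv2.resize(c,None,fx=8,fy=8,interpolation=cv2.INTER_CUBIC))
E
```

```text
top r 106 [168.5 231.2] [505.1 374.9 174.4] [162 225  14  13]
top r 115 [187.1 232.5] [502.8 317.6 174.4] [180 227  15  13]
side r 180 [196.  213.6] [500.  316.9 174.4] [188 207  17  15]
side r 173 [175.5 215.5] [503.2 374.7 174.4] [168 209  16  15]
top r 106 [168.3 231.5] [504.3 375.4 174.4] [162 225  14  13]
top r 114 [187.1 233. ] [501.3 317.6 174.4] [180 227  15  13]
side r 178 [196.  213.6] [500.  316.9 174.4] [188 207  17  15]
side r 173 [175.5 215.5] [503.2 374.7 174.4] [168 209  16  15]
```

View pics/s14c.png

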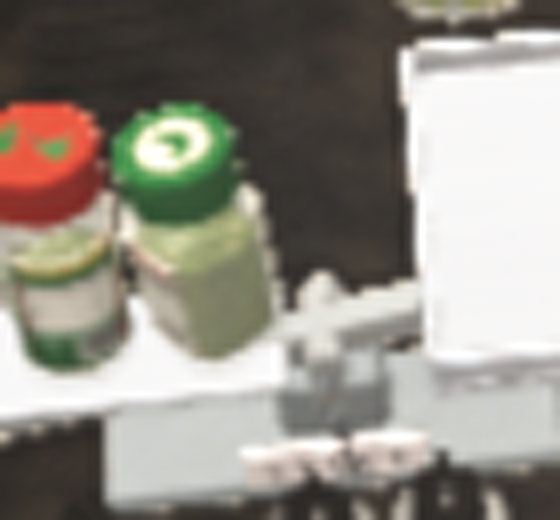

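```bash
python3 - <<'E'
from h import *
im=cv2.imread("pics/s14.png"); h=cv2.cvtColor(im,cv2.COLOR_BGR2HSV)
u0,v0=map(int,proj("side",(503,290,120)))
def crop(x,y): return u0-15+x/8, v0-30+y/8
print("cap px",crop(178,150),"red cap",crop(45,150), h[int(crop(178,200)[1]),int(crop(178,200)[0])])
for y in (258,262,266): print(y,[np.round(((proj("side",(500.4,y,z))[0]-u0+15)*8,(proj("side",(500.4,y,z))[1]-v0+30)*8)) for z in(73.4,173.4)])
for y in (315.7,): print(y,[np.round(((proj("side",(502.5,y,z))[0]-u0+15)*8,(proj("side",(502.5,y,z))[1]-v0+30)*8)) for z in(73.4,182.4)])
for n,f in(("top","pics/t13.png"),("side","pics/s14.png")):
  im=cv2.imread(f); h=cv2.cvtColor(im,cv2.COLOR_BGR2HSV); m=((h[...,0]>45)&(h[...,0]<90)&(h[...,1]>110)&(h[...,2]<170)).astype(np.uint8)
  k,l,s,c=cv2.connectedComponentsWithStats(m)
  for i in range(1,k):
    if s[i,4]<12: continue
    cs,_=cv2.findContours((l==i).astype(np.uint8),cv2.RETR_EXTERNAL,cv2.CHAIN_APPROX_NONE); cc,r=cv2.minEnclosingCircle(np.vstack(cs)); w=onplane(n,*cc,168)
    if 440<w[0]<570 and 220<w[1]<470: print(n,s[i],np.round(cc,1),round(r,1),w.round(1), "upright y at stand")
d=np.load("top0.npy")
im,d=vision.get_image("top"); P=cloud("top",d)
for y in(429.5,372.5,315.7,264): 
  m=(P[...,2]>160)&(P[...,2]<210)&(np.abs(P[...,0]-504)<30)&(np.abs(P[...,1]-y)<14)&(P[...,2]>165); q=P[m]; A=np.c_[q[:,:2]-q[:,:2].mean(0),np.ones(len(q))]; w=np.linalg.lstsq(A,q[:,2],rcond=None)[0]; print(y,len(q),w.round(3))
E
```

```text
cap px (214.25, 212.75) red cap (197.625, 212.75) [61 92 86]
258 [array([229., 326.]), array([197., 137.])]
262 [array([219., 328.]), array([186., 138.])]
266 [array([208., 329.]), array([175., 140.])]
315.7 [array([ 77., 343.]), array([ 31., 135.])]
top [145 224  13  13  53] [150.8 229.8] 7.0 [508.1 430.8 168. ] upright y at stand
top [197 229  14  12  52] [203.5 234.5] 6.7 [498.1 268.  168. ] upright y at stand
side [206 208  15  10  38] [213.  212.7] 7.1 [501.5 269.1 168. ] upright y at stand
side [149 214  15  14  67] [156.1 219.7] 7.6 [503.1 430.5 168. ] upright y at stand
429.5 118 [ 2.00000e-03 -4.30000e-02  1.73629e+02]
372.5 127 [-8.00000e-03  4.10000e-02  1.81808e+02]
315.7 124 [-1.00000e-02 -3.60000e-02  1.82024e+02]
264 117 [4.10000e-02 6.30000e-02 1.75538e+02]
```

Jar 4 is upright to within ~0.04 rad by both views. Continuing with the 200 g weight.

Emit:
{"op": "apply_moves", "data": {"motion": [{"translation": [0,0,0.78],"twist": [0,0,0],"hand": 0.2},{"translation": [0,0,0.78],"twist": [0,0,0],"hand": 0.2},{"translation": [0,0,0.75],"twist": [0,0,0],"hand": 0.2},{"translation": [0,0,0],"twist": [0,0,0],"hand": 0.2},{"translation": [0,0,0],"twist": [0,0,0],"hand": -1},{"translation": [0,0,0],"twist": [0,0,0],"hand": -1},{"translation": [0,0,0],"twist": [0,0,0],"hand": -1},{"translation": [0,0,0],"twist": [0,0,0],"hand": -1},{"translation": [0,0,0],"twist": [0,0,0],"hand": -1}], "newtons": 18}}

```text
time_s: 53.4
tcp_pos: [526.6, -194.8, 84.3]
tcp_rot: [2.269, 2.173, -0.0]
contact_force: [-1.2, 1.2, 3.2]
grip_width: 23.5
gripper_force: 17.9
```

```bash
python3 - <<'E'
from h import *
st(); print(PC, [ (PC+a*xv+b*yv).round(1) for a,b in((40,-40),(-40,-40),(40,40),(-40,40))])
E
```

```text
t 53.4 tcp [ 526.6 -194.8   84.3] yaw [ 0.999 -0.043  0.   ] w 23.5 gf 17.9 F [-1.2  1.2  3.2]
[493.09515316  97.8379446 ] [array([531.3,  56.1]), array([451.4,  59.6]), array([534.8, 136.1]), array([454.9, 139.5])]
```

Emit:
{"op": "apply_moves", "data": {"motion": [{"translation": [0,0,-0.3],"twist": [0,0,0],"hand": -1},{"translation": [0,0,-1],"twist": [0,0,0],"hand": -1},{"translation": [0,0,-1],"twist": [0,0,0],"hand": -1},{"translation": [0,0,-1],"twist": [0,0,0],"hand": -1},{"translation": [0,0,-1],"twist": [0,0,0],"hand": -1},{"translation": [0.5,0,-1],"twist": [0,0,0],"hand": -1},{"translation": [1,0,-0.3],"twist": [0,0,0],"hand": -1},{"translation": [1,0,0],"twist": [0,0,0],"hand": -1},{"translation": [1,0,0],"twist": [0,0,0],"hand": -1},{"translation": [1,0,0],"twist": [0,0,0],"hand": -1},{"translation": [1,0,0],"twist": [0,0,0],"hand": -1},{"translation": [1,0,0],"twist": [0,0,0],"hand": -1}]}}

```text
time_s: 54.9
tcp_pos: [532.9, -30.0, 223.4]
tcp_rot: [-2.267, -2.174, 0.001]
contact_force: [-1.3, 0.7, -1.6]
grip_width: 23.3
gripper_force: 18.0
```

```bash
python3 - <<'E'
from h import *
st(); plan([(532.7,134.5,222),(532.7,134.5,180)],-1)
E
```

```text
t 54.9 tcp [532.9 -30.  223.4] yaw [ 0.999 -0.042 -0.001] w 23.3 gf 18.0 F [-1.3  0.7 -1.6]
9 rows; end [532.8 134.5 179.9]
{"translation": [0.94, -0.04, 0.01], "twist": [-0.01, 0.0, 0.01], "hand": -1},
{"translation": [0.94, -0.04, 0.01], "twist": [0.0, 0.0, 0.0], "hand": -1},
{"translation": [0.94, -0.04, 0.01], "twist": [0.0, 0.0, 0.0], "hand": -1},
{"translation": [0.94, -0.04, 0.01], "twist": [0.0, 0.0, 0.0], "hand": -1},
{"translation": [0.94, -0.04, 0.01], "twist": [0.0, 0.0, 0.0], "hand": -1},
{"translation": [0.94, -0.05, 0.0], "twist": [0.0, 0.0, 0.0], "hand": -1},
{"translation": [0.93, -0.04, 0.01], "twist": [0.0, 0.0, 0.0], "hand": -1},
{"translation": [0.0, 0.0, 0.84], "twist": [0.0, 0.0, 0.0], "hand": -1},
{"translation": [0.0, 0.0, 0.84], "twist": [0.0, 0.0, 0.0], "hand": -1},
```

Emit:
{"op": "apply_moves", "data": {"motion": [{"translation": [0.94,-0.04,0.01],"twist": [0,0,0],"hand": -1},{"translation": [0.94,-0.04,0.01],"twist": [0,0,0],"hand": -1},{"translation": [0.94,-0.04,0.01],"twist": [0,0,0],"hand": -1},{"translation": [0.94,-0.04,0.01],"twist": [0,0,0],"hand": -1},{"translation": [0.94,-0.04,0.01],"twist": [0,0,0],"hand": -1},{"translation": [0.94,-0.05,0],"twist": [0,0,0],"hand": -1},{"translation": [0.93,-0.04,0.01],"twist": [0,0,0],"hand": -1},{"translation": [0,0,0.5],"twist": [0,0,0],"hand": -1},{"translation": [0,0,0],"twist": [0,0,0],"hand": -1}]}}

```text
time_s: 56.02
tcp_pos: [532.3, 131.8, 208.4]
tcp_rot: [-2.267, -2.173, 0.004]
contact_force: [0.8, -1.1, -2.2]
grip_width: 23.9
gripper_force: 18.0
```

```bash
python3 - <<'E'
from h import *
st(); plan([(532.7,134.5,172)],-1)
E
```

```text
t 56.02 tcp [532.3 131.8 208.4] yaw [ 0.999 -0.042 -0.002] w 23.9 gf 18.0 F [ 0.8 -1.1 -2.2]
2 rows; end [532.6 134.5 171.9]
{"translation": [0.06, 0.01, 0.73], "twist": [-0.01, 0.01, 0.01], "hand": -1},
{"translation": [0.05, 0.0, 0.73], "twist": [0.0, 0.0, 0.0], "hand": -1},
```

Emit:
{"op": "apply_moves", "data": {"motion": [{"translation": [0.06,0.01,0.73],"twist": [0,0,0],"hand": -1},{"translation": [0.05,0,0.5],"twist": [0,0,0],"hand": -1},{"translation": [0,0,0.15],"twist": [0,0,0],"hand": -1},{"translation": [0,0,0.1],"twist": [0,0,0],"hand": -1},{"translation": [0,0,0],"twist": [0,0,0],"hand": -1}]}}

```text
time_s: 56.65
tcp_pos: [533.9, 134.8, 173.2]
tcp_rot: [2.269, 2.173, 0.0]
contact_force: [1.2, -1.0, -2.2]
grip_width: 23.2
gripper_force: 18.0
```

Emit:
{"op": "apply_moves", "data": {"motion": [{"translation": [0,0,0.07],"twist": [0,0,0],"hand": -1},{"translation": [0,0,0.04],"twist": [0,0,0],"hand": -1},{"translation": [0,0,0],"twist": [0,0,0],"hand": -1}]}}

```text
time_s: 57.02
tcp_pos: [533.8, 134.8, 170.3]
tcp_rot: [2.269, 2.173, -0.0]
contact_force: [0.7, 0.5, -2.1]
grip_width: 23.1
gripper_force: 18.0
```

Emit:
{"op": "apply_moves", "data": {"motion": [{"translation": [0,0,0.04],"twist": [0,0,0],"hand": -1},{"translation": [0,0,0.02],"twist": [0,0,0],"hand": -1},{"translation": [0,0,0],"twist": [0,0,0],"hand": -1}]}}

```text
time_s: 57.4
tcp_pos: [533.8, 134.9, 168.9]
tcp_rot: [2.269, 2.173, 0.0]
contact_force: [0.1, 0.2, -0.7]
grip_width: 23.6
gripper_force: 18.0
```

Emit:
{"op": "apply_moves", "data": {"motion": [{"translation": [0,0,0],"twist": [0,0,0],"hand": 0.1},{"translation": [0,0,0],"twist": [0,0,0],"hand": 0.1},{"translation": [0,0,0],"twist": [0,0,0],"hand": 0.1},{"translation": [0,0,-0.6],"twist": [0,0,0],"hand": 0.2},{"translation": [0,0,-1],"twist": [0,0,0],"hand": 0.2},{"translation": [0,0,-0.8],"twist": [0,0,0],"hand": 0.2},{"translation": [-1,-0.4,0],"twist": [0,0,0],"hand": 0.2},{"translation": [-1,-0.4,0],"twist": [0,0,0],"hand": 0.2},{"translation": [-1,-0.4,0],"twist": [0,0,0],"hand": 0.2},{"translation": [-1,-0.4,0],"twist": [0,0,0],"hand": 0.2},{"translation": [-1,-0.4,0],"twist": [0,0,0],"hand": 0.2},{"translation": [-1,-0.4,0],"twist": [0,0,0],"hand": 0.2}]}}

```text
time_s: 58.9
tcp_pos: [467.2, -13.1, 229.7]
tcp_rot: [2.268, 2.173, 0.0]
contact_force: [-0.1, -0.6, -0.5]
grip_width: 52.3
gripper_force: 0.0
```

```bash
python3 - <<'E'
from h import *
st();im,d=vision.get_image("top"); cv2.imwrite("pics/t15.png",im); P=cloud("top",d); platform(im,P)
print([(b['px'],b['ctr'],b['wh'],b['z']) for b in blobs("top",im,P,(88,160),(380,560,-300,0),15)])
print([(b['px'],b['ctr'],b['wh'],b['z']) for b in blobs("top",im,P,(148,205),(410,590,10,190),15)])
plan([(438.5,-65,180),(438.5,-65,79)],0.2)
E
```

```text
t 58.9 tcp [467.2 -13.1 229.7] yaw [ 0.999 -0.043  0.001] w 52.3 gf 0.0 F [-0.1 -0.6 -0.5]
[([507.2, 429.4], [41.6, 42.9], [174.4, 183.4], [116, 151, 115]), ([505.9, 372.8], [42.9, 42.8], [181.6, 192.6], [76, 84, 155]), ([502.3, 290.4], [94.8, 44.0], [178.3, 191.8], [96, 123, 145])]
plat z 101.3 pan z 123.2
[([368.8, 234.1], [514.7, -253.7], [19.3, 21.0], [102.2, 111.5])]
[([247.1, 224.1], [534.5, 135.1], [56.2, 56.0], [163.4, 202.4])]
7 rows; end [438.5 -65.   79. ]
{"translation": [-1.0, -0.51, 0.99], "twist": [0.0, 0.01, -0.01], "hand": 0.2},
{"translation": [-0.99, -0.51, 0.99], "twist": [0.0, 0.0, 0.0], "hand": 0.2},
{"translation": [0.0, 0.0, 0.81], "twist": [0.0, 0.0, 0.0], "hand": 0.2},
{"translation": [0.0, 0.0, 0.81], "twist": [0.0, 0.0, 0.0], "hand": 0.2},
{"translation": [0.0, 0.0, 0.81], "twist": [0.0, 0.0, 0.0], "hand": 0.2},
{"translation": [0.0, 0.0, 0.81], "twist": [0.0, 0.0, 0.0], "hand": 0.2},
{"translation": [0.0, 0.0, 0.8], "twist": [0.0, 0.0, 0.0], "hand": 0.2},
```

Emit:
{"op": "apply_moves", "data": {"motion": [{"translation": [-1,-0.51,0.9],"twist": [0,0,0],"hand": 0.2},{"translation": [-0.99,-0.51,0.9],"twist": [0,0,0],"hand": 0.2},{"translation": [0,0,0.6],"twist": [0,0,0],"hand": 0.2},{"translation": [0,0,0],"twist": [0,0,0],"hand": 0.2},{"translation": [0,0,0],"twist": [0,0,0],"hand": 0.2}]}}

```text
time_s: 59.58
tcp_pos: [440.6, -60.1, 169.7]
tcp_rot: [2.266, 2.175, 0.002]
contact_force: [0.4, -0.1, -1.0]
grip_width: 52.1
gripper_force: 0.0
```

```bash
python3 - <<'E'
from h import *
st(); im,d=vision.get_image("side"); P=cloud("side",d); cv2.imwrite("pics/s16.png",im)
print([(b['px'],b['ctr'],b['wh'],b['z']) for b in blobs("side",im,P,(88,125),(380,560,-300,0),15)])
plan([(438.5,-65,79)],0.2)
E
```

```text
t 59.58 tcp [440.6 -60.1 169.7] yaw [ 0.999 -0.041  0.001] w 52.1 gf 0.0 F [ 0.4 -0.1 -1. ]
[([328.2, 230.1], [434.7, -62.3], [24.4, 21.0], [102.4, 106.4]), ([342.7, 231.5], [424.3, -105.4], [21.2, 22.4], [96.8, 101.2])]
4 rows; end [438.4 -65.1  78.9]
{"translation": [-0.05, -0.02, 0.91], "twist": [0.01, 0.0, 0.01], "hand": 0.2},
{"translation": [-0.05, -0.02, 0.91], "twist": [0.0, 0.0, 0.0], "hand": 0.2},
{"translation": [-0.05, -0.02, 0.9], "twist": [0.0, 0.0, 0.0], "hand": 0.2},
{"translation": [-0.05, -0.02, 0.91], "twist": [0.0, 0.0, 0.0], "hand": 0.2},
```

Emit:
{"op": "apply_moves", "data": {"motion": [{"translation": [-0.05,-0.02,0.91],"twist": [0,0,0],"hand": 0.2},{"translation": [-0.05,-0.02,0.91],"twist": [0,0,0],"hand": 0.2},{"translation": [-0.05,-0.02,0.9],"twist": [0,0,0],"hand": 0.2},{"translation": [-0.03,-0.02,0.89],"twist": [0,0,0],"hand": 0.2},{"translation": [0,0,0],"twist": [0,0,0],"hand": 0.2},{"translation": [0,0,0],"twist": [0,0,0],"hand": -1},{"translation": [0,0,0],"twist": [0,0,0],"hand": -1},{"translation": [0,0,0],"twist": [0,0,0],"hand": -1},{"translation": [0,0,0],"twist": [0,0,0],"hand": -1},{"translation": [0,0,0],"twist": [0,0,0],"hand": -1}]}}

```text
time_s: 60.88
tcp_pos: [437.6, -65.6, 78.8]
tcp_rot: [2.269, 2.173, -0.0]
contact_force: [-2.1, -0.2, 3.4]
grip_width: 23.4
gripper_force: 17.9
```

Emit:
{"op": "apply_moves", "data": {"motion": [{"translation": [0,0,-0.3],"twist": [0,0,0],"hand": -1},{"translation": [0,0,-1],"twist": [0,0,0],"hand": -1},{"translation": [0,0,-1],"twist": [0,0,0],"hand": -1},{"translation": [0,0,-1],"twist": [0,0,0],"hand": -1},{"translation": [0,0,-1],"twist": [0,0,0],"hand": -1},{"translation": [0,0,-1],"twist": [0,0,0],"hand": -1},{"translation": [0,0,-0.5],"twist": [0,0,0],"hand": -1},{"translation": [0,0,0],"twist": [0,0,0],"hand": -1}]}}

```text
time_s: 61.88
tcp_pos: [437.8, -65.5, 223.9]
tcp_rot: [2.268, 2.172, 0.0]
contact_force: [-0.0, 0.4, -1.4]
grip_width: 23.6
gripper_force: 18.0
```

```bash
python3 - <<'E'
from h import *
st(); plan([(457,137,220)],-1)
E
```

```text
t 61.88 tcp [437.8 -65.5 223.9] yaw [ 0.999 -0.043  0.001] w 23.6 gf 18.0 F [-0.   0.4 -1.4]
9 rows; end [457.1 137.1 220. ]
{"translation": [0.9, 0.05, 0.02], "twist": [0.01, 0.0, 0.0], "hand": -1},
{"translation": [0.9, 0.05, 0.02], "twist": [0.0, 0.0, 0.0], "hand": -1},
{"translation": [0.9, 0.05, 0.02], "twist": [0.0, 0.0, 0.0], "hand": -1},
{"translation": [0.9, 0.04, 0.02], "twist": [0.0, 0.0, 0.0], "hand": -1},
{"translation": [0.91, 0.05, 0.01], "twist": [0.0, 0.0, 0.0], "hand": -1},
{"translation": [0.9, 0.04, 0.02], "twist": [0.0, 0.0, 0.0], "hand": -1},
{"translation": [0.91, 0.05, 0.01], "twist": [0.0, 0.0, 0.0], "hand": -1},
{"translation": [0.9, 0.04, 0.02], "twist": [0.0, 0.0, 0.0], "hand": -1},
{"translation": [0.91, 0.05, 0.01], "twist": [0.0, 0.0, 0.0], "hand": -1},
```

Emit:
{"op": "apply_moves", "data": {"motion": [{"translation": [0.9,0.05,0.02],"twist": [0,0,0],"hand": -1},{"translation": [0.9,0.05,0.02],"twist": [0,0,0],"hand": -1},{"translation": [0.9,0.05,0.02],"twist": [0,0,0],"hand": -1},{"translation": [0.9,0.04,0.02],"twist": [0,0,0],"hand": -1},{"translation": [0.91,0.05,0.01],"twist": [0,0,0],"hand": -1},{"translation": [0.9,0.04,0.02],"twist": [0,0,0],"hand": -1},{"translation": [0.91,0.05,0.01],"twist": [0,0,0],"hand": -1},{"translation": [0.9,0.04,0.02],"twist": [0,0,0],"hand": -1},{"translation": [0.91,0.05,0.01],"twist": [0,0,0],"hand": -1},{"translation": [0,0,0.5],"twist": [0,0,0],"hand": -1},{"translation": [0,0,0.5],"twist": [0,0,0],"hand": -1},{"translation": [0,0,0],"twist": [0,0,0],"hand": -1}]}}

```text
time_s: 63.38
tcp_pos: [456.0, 136.0, 193.2]
tcp_rot: [-2.269, -2.171, 0.004]
contact_force: [-0.1, -0.5, -1.4]
grip_width: 23.3
gripper_force: 18.0
```

```bash
python3 - <<'E'
from h import *
st(); plan([(457,137,168)],-1)
E
```

```text
t 63.38 tcp [456.  136.  193.2] yaw [ 0.999 -0.044 -0.003] w 23.3 gf 18.0 F [-0.1 -0.5 -1.4]
2 rows; end [457.  136.9 168. ]
{"translation": [0.02, 0.02, 0.5], "twist": [-0.01, 0.0, 0.0], "hand": -1},
{"translation": [0.02, 0.02, 0.51], "twist": [0.0, 0.0, 0.0], "hand": -1},
```

Emit:
{"op": "apply_moves", "data": {"motion": [{"translation": [0.02,0.02,0.5],"twist": [0,0,0],"hand": -1},{"translation": [0.02,0.02,0.5],"twist": [0,0,0],"hand": -1},{"translation": [0,0,0.15],"twist": [0,0,0],"hand": -1},{"translation": [0,0,0.12],"twist": [0,0,0],"hand": -1},{"translation": [0,0,0.12],"twist": [0,0,0],"hand": -1},{"translation": [0,0,0.12],"twist": [0,0,0],"hand": -1},{"translation": [0,0,0.12],"twist": [0,0,0],"hand": -1},{"translation": [0,0,0],"twist": [0,0,0],"hand": -1},{"translation": [0,0,0],"twist": [0,0,0],"hand": -1}]}}

```text
time_s: 64.5
tcp_pos: [457.8, 138.1, 154.1]
tcp_rot: [2.269, 2.173, -0.0]
contact_force: [-0.6, 0.1, -0.6]
grip_width: 23.3
gripper_force: 18.0
```

```bash
python3 - <<'E'
from h import *
st(); im,d=vision.get_image("side"); P=cloud("side",d); platform(im,P)
m=(np.abs(P[...,0]-515)<30)&(np.abs(P[...,1]-60)<15)&(P[...,2]<150); print(np.median(P[m,2]))
E
```

```text
t 64.5 tcp [457.8 138.1 154.1] yaw [ 0.999 -0.043  0.   ] w 23.3 gf 18.0 F [-0.6  0.1 -0.6]
[([500.3, 318.9], [48.3, 43.8], [185.1, 194.2], [81, 101, 175]), ([497.4, 261.9], [43.5, 44.3], [179.4, 186.4], [105, 147, 119]), ([503.0, 374.8], [45.8, 43.4], [185.5, 195.5], [73, 90, 162]), ([503.5, 430.9], [42.8, 44.6], [179.1, 185.3], [99, 141, 113])]
plat z 43.5 pan z 110.5
112.90296450043361
```

Emit:
{"op": "apply_moves", "data": {"motion": [{"translation": [0,0,0.08],"twist": [0,0,0],"hand": -1},{"translation": [0,0,0.08],"twist": [0,0,0],"hand": -1},{"translation": [0,0,0],"twist": [0,0,0],"hand": 0.1},{"translation": [0,0,0],"twist": [0,0,0],"hand": 0.1},{"translation": [0,0,0],"twist": [0,0,0],"hand": 0.1},{"translation": [0,0,-0.6],"twist": [0,0,0],"hand": 0.2},{"translation": [0,0,-1],"twist": [0,0,0],"hand": 0.2},{"translation": [0,0,-1],"twist": [0,0,0],"hand": 0.2},{"translation": [-1,0,0],"twist": [0,0,0],"hand": 0.2},{"translation": [-1,0,0],"twist": [0,0,0],"hand": 0.2},{"translation": [-1,-0.2,0],"twist": [0,0,0],"hand": 0.2},{"translation": [-1,-0.2,0],"twist": [0,0,0],"hand": 0.2}]}}

```text
time_s: 66.05
tcp_pos: [443.6, 38.1, 216.1]
tcp_rot: [2.267, 2.173, 0.001]
contact_force: [0.3, 0.4, 0.0]
grip_width: 52.3
gripper_force: 0.0
```

Emit:
{"op": "apply_moves", "data": {"motion": [{"translation": [-1,-0.2,0],"twist": [0,0,0],"hand": 0.2},{"translation": [-1,-0.2,0],"twist": [0,0,0],"hand": 0.2},{"translation": [-1,-0.2,0],"twist": [0,0,0],"hand": 0.2},{"translation": [-1,-0.2,0],"twist": [0,0,0],"hand": 0.2},{"translation": [-1,0,0],"twist": [0,0,0],"hand": 0.2},{"translation": [-0.5,0,0],"twist": [0,0,0],"hand": 0.2},{"translation": [0,0,0],"twist": [0,0,0],"hand": 0.2}]}}

```text
time_s: 66.92
tcp_pos: [417.8, -98.0, 215.5]
tcp_rot: [2.269, 2.172, 0.001]
contact_force: [0.9, 0.7, 0.1]
grip_width: 52.1
gripper_force: 0.0
```

```bash
cat >> h.py <<'E'
def tilt():
    for n in("top","side"):
        im,d=vision.get_image(n); P=cloud(n,d); out=[]
        for g in("P","Q"):
            zs=[]
        pan=(np.abs(P[...,0]-493)<70)&(np.abs(P[...,1]-98)<70)&(P[...,2]<132)&(P[...,2]>70)
        h=np.histogram(P[pan,2],bins=np.arange(70,133,2)); k=h[0].argmax(); z0=h[1][k]+1; zp=np.median(P[pan&(np.abs(P[...,2]-z0)<5),2])
        pl=[]
        for y,ht in((430,100),(373,109),(316,109),(264,100)):
            m=(np.abs(P[...,0]-503)<13)&(np.abs(P[...,1]-y)<13)&(P[...,2]>150)&(P[...,2]<225); pl.append(round(float(np.median(P[m,2])-ht),1) if m.sum()>10 else None)
        print(n,"pan z",round(float(zp),1),"plat from jar tops",pl)
    return im
E
python3 - <<'E'
from h import *
st(); tilt(); im,d=vision.get_image("top"); cv2.imwrite("pics/t17.png",im); P=cloud("top",d)
print([(b['px'],b['ctr'],b['wh'],b['z']) for b in blobs("top",im,P,(88,160),(380,560,-300,0),15)])
print([(b['px'],b['ctr'],b['wh'],b['z']) for b in blobs("top",im,P,(138,200),(410,590,10,190),15)])
E
```

```text
t 66.92 tcp [417.8 -98.  215.5] yaw [ 0.999 -0.044  0.001] w 52.1 gf 0.0 F [0.9 0.7 0.1]
top pan z 107.2 plat from jar tops [89.7, 89.8, 90.1, 89.0]
side pan z 106.9 plat from jar tops [88.3, 87.8, 88.5, 89.5]
[([368.8, 234.1], [514.7, -254.8], [19.3, 23.0], [101.9, 113.2])]
[([247.3, 224.2], [534.9, 135.9], [56.6, 56.7], [148.6, 187.1]), ([245.4, 248.3], [458.9, 139.2], [50.9, 48.7], [144.7, 179.8])]
```

```bash
python3 - <<'E'
from h import *
im,d=vision.get_image("side"); P=cloud("side",d); cv2.imwrite("pics/s18.png",im)
print([(b['px'],b['ctr'],b['wh'],b['z']) for b in blobs("side",im,P,(80,125),(380,560,-300,0),10)])
plan([(427,-107.6,150),(427,-107.6,73)],0.2)
E
```

```text
[([342.6, 232.4], [422.8, -105.4], [21.5, 21.5], [96.5, 101.8])]
7 rows; end [ 426.9 -107.5   72.9]
{"translation": [-0.14, 0.13, 0.87], "twist": [0.0, 0.0, 0.01], "hand": 0.2},
{"translation": [-0.14, 0.13, 0.87], "twist": [0.0, 0.0, 0.0], "hand": 0.2},
{"translation": [-0.13, 0.12, 0.87], "twist": [0.0, 0.0, 0.0], "hand": 0.2},
{"translation": [0.0, 0.0, 0.77], "twist": [0.0, 0.0, 0.0], "hand": 0.2},
{"translation": [0.0, 0.0, 0.77], "twist": [0.0, 0.0, 0.0], "hand": 0.2},
{"translation": [0.0, 0.0, 0.77], "twist": [0.0, 0.0, 0.0], "hand": 0.2},
{"translation": [0.0, 0.0, 0.77], "twist": [0.0, 0.0, 0.0], "hand": 0.2},
```

Emit:
{"op": "apply_moves", "data": {"motion": [{"translation": [-0.14,0.13,0.87],"twist": [0,0,0],"hand": 0.2},{"translation": [-0.14,0.13,0.87],"twist": [0,0,0],"hand": 0.2},{"translation": [-0.13,0.12,0.87],"twist": [0,0,0],"hand": 0.2},{"translation": [0,0,0],"twist": [0,0,0],"hand": 0.2},{"translation": [0,0,0.77],"twist": [0,0,0],"hand": 0.2},{"translation": [0,0,0.77],"twist": [0,0,0],"hand": 0.2},{"translation": [0,0,0.77],"twist": [0,0,0],"hand": 0.2},{"translation": [0,0,0.7],"twist": [0,0,0],"hand": 0.2},{"translation": [0,0,0],"twist": [0,0,0],"hand": 0.2},{"translation": [0,0,0],"twist": [0,0,0],"hand": 0.2}]}}

```text
time_s: 68.38
tcp_pos: [427.2, -108.5, 75.3]
tcp_rot: [2.268, 2.173, 0.001]
contact_force: [-1.0, 0.0, 0.2]
grip_width: 52.2
gripper_force: 0.0
```

Emit:
{"op": "apply_moves", "data": {"motion": [{"translation": [0,0,0],"twist": [0,0,0],"hand": -1},{"translation": [0,0,0],"twist": [0,0,0],"hand": -1},{"translation": [0,0,0],"twist": [0,0,0],"hand": -1},{"translation": [0,0,0],"twist": [0,0,0],"hand": -1},{"translation": [0,0,0],"twist": [0,0,0],"hand": -1}]}}

```text
time_s: 69.0
tcp_pos: [426.7, -108.6, 74.6]
tcp_rot: [2.269, 2.173, 0.0]
contact_force: [-0.5, 0.8, -0.1]
grip_width: 23.6
gripper_force: 17.9
```

Emit:
{"op": "apply_moves", "data": {"motion": [{"translation": [0,0,-0.3],"twist": [0,0,0],"hand": -1},{"translation": [0,0,-1],"twist": [0,0,0],"hand": -1},{"translation": [0,0,-1],"twist": [0,0,0],"hand": -1},{"translation": [0,0,-1],"twist": [0,0,0],"hand": -1},{"translation": [0,0,-1],"twist": [0,0,0],"hand": -1},{"translation": [0,0,-1],"twist": [0,0,0],"hand": -1},{"translation": [0,0,0],"twist": [0,0,0],"hand": -1},{"translation": [0,0,0],"twist": [0,0,0],"hand": -1}]}}

```text
time_s: 70.0
tcp_pos: [426.4, -108.5, 206.6]
tcp_rot: [-2.268, -2.173, 0.001]
contact_force: [-1.5, -0.5, -0.3]
grip_width: 23.3
gripper_force: 17.9
```

```bash
python3 - <<'E'
from h import *
st(); tilt(); x,y=PC+np.array([0,.7])-38*xv-38*yv; plan([(x,y,195)],-1)
E
```

```text
t 70.0 tcp [ 426.4 -108.5  206.6] yaw [ 0.999 -0.043 -0.   ] w 23.3 gf 17.9 F [-1.5 -0.5 -0.3]
top pan z 107.3 plat from jar tops [89.9, 89.4, 89.2, 89.6]
side pan z 106.9 plat from jar tops [88.4, 88.3, 88.6, 89.2]
7 rows; end [453.5  62.4 195.1]
{"translation": [0.98, 0.11, 0.06], "twist": [-0.01, 0.0, 0.0], "hand": -1},
{"translation": [0.98, 0.11, 0.07], "twist": [0.0, 0.0, 0.0], "hand": -1},
{"translation": [0.98, 0.12, 0.06], "twist": [0.0, 0.0, 0.0], "hand": -1},
{"translation": [0.98, 0.11, 0.07], "twist": [0.0, 0.0, 0.0], "hand": -1},
{"translation": [0.98, 0.12, 0.06], "twist": [0.0, 0.0, 0.0], "hand": -1},
{"translation": [0.98, 0.11, 0.07], "twist": [0.0, 0.0, 0.0], "hand": -1},
{"translation": [0.99, 0.12, 0.06], "twist": [0.0, 0.0, 0.0], "hand": -1},
```

Emit:
{"op": "apply_moves", "data": {"motion": [{"translation": [0.98,0.11,0.06],"twist": [0,0,0],"hand": -1},{"translation": [0.98,0.11,0.07],"twist": [0,0,0],"hand": -1},{"translation": [0.98,0.12,0.06],"twist": [0,0,0],"hand": -1},{"translation": [0.98,0.11,0.07],"twist": [0,0,0],"hand": -1},{"translation": [0.98,0.12,0.06],"twist": [0,0,0],"hand": -1},{"translation": [0.98,0.11,0.07],"twist": [0,0,0],"hand": -1},{"translation": [0.99,0.12,0.06],"twist": [0,0,0],"hand": -1},{"translation": [0,0,0.4],"twist": [0,0,0],"hand": -1},{"translation": [0,0,0.4],"twist": [0,0,0],"hand": -1},{"translation": [0,0,0.4],"twist": [0,0,0],"hand": -1},{"translation": [0,0,0.4],"twist": [0,0,0],"hand": -1},{"translation": [0,0,0],"twist": [0,0,0],"hand": -1}]}}

```text
time_s: 71.6
tcp_pos: [453.6, 61.9, 155.0]
tcp_rot: [-2.268, -2.172, 0.001]
contact_force: [-0.3, 0.4, -1.1]
grip_width: 23.4
gripper_force: 17.9
```

```bash
python3 - <<'E'
from h import *
st(); plan([(453.5,62,138)],-1,step=4)
E
```

```text
t 71.6 tcp [453.6  61.9 155. ] yaw [ 0.999 -0.043 -0.001] w 23.4 gf 17.9 F [-0.3  0.4 -1.1]
5 rows; end [453.6  61.9 138. ]
{"translation": [0.0, 0.0, 0.14], "twist": [-0.01, 0.0, 0.0], "hand": -1},
{"translation": [0.0, 0.0, 0.13], "twist": [0.0, 0.0, 0.0], "hand": -1},
{"translation": [0.0, 0.0, 0.14], "twist": [0.0, 0.0, 0.0], "hand": -1},
{"translation": [0.0, 0.0, 0.13], "twist": [0.0, 0.0, 0.0], "hand": -1},
{"translation": [0.0, 0.0, 0.14], "twist": [0.0, 0.0, 0.0], "hand": -1},
```

Emit:
{"op": "apply_moves", "data": {"motion": [{"translation": [0,0,0.14],"twist": [0,0,0],"hand": -1},{"translation": [0,0,0.13],"twist": [0,0,0],"hand": -1},{"translation": [0,0,0.14],"twist": [0,0,0],"hand": -1},{"translation": [0,0,0.13],"twist": [0,0,0],"hand": -1},{"translation": [0,0,0.14],"twist": [0,0,0],"hand": -1},{"translation": [0,0,0],"twist": [0,0,0],"hand": -1},{"translation": [0,0,0],"twist": [0,0,0],"hand": -1}]}}

```text
time_s: 72.47
tcp_pos: [454.1, 62.2, 138.8]
tcp_rot: [2.269, 2.173, 0.0]
contact_force: [-0.6, 0.0, -0.5]
grip_width: 23.4
gripper_force: 17.9
```

```bash
python3 - <<'E'
from h import *
st(); tilt()
E
```

```text
t 72.47 tcp [454.1  62.2 138.8] yaw [ 0.999 -0.043  0.   ] w 23.4 gf 17.9 F [-0.6  0.  -0.5]
top pan z 104.3 plat from jar tops [95.6, 93.9, 95.0, 94.1]
side pan z 102.4 plat from jar tops [93.3, 92.5, 93.4, 93.2]
```

Pan is moving under the weight; release, rise and back away.

Emit:
{"op": "apply_moves", "data": {"motion": [{"translation": [0,0,0.06],"twist": [0,0,0],"hand": -1},{"translation": [0,0,0],"twist": [0,0,0],"hand": 0.1},{"translation": [0,0,0],"twist": [0,0,0],"hand": 0.1},{"translation": [0,0,0],"twist": [0,0,0],"hand": 0.1},{"translation": [0,0,-0.6],"twist": [0,0,0],"hand": 0.1},{"translation": [0,0,-1],"twist": [0,0,0],"hand": 0.1},{"translation": [0,0,-1],"twist": [0,0,0],"hand": 0.1},{"translation": [0,0,-1],"twist": [0,0,0],"hand": 0.1},{"translation": [-1,0,-0.5],"twist": [0,0,0],"hand": 0.1},{"translation": [-1,0,0],"twist": [0,0,0],"hand": 0.1},{"translation": [-1,0,0],"twist": [0,0,0],"hand": 0.1},{"translation": [-1,0,0],"twist": [0,0,0],"hand": 0.1}]}}

```text
time_s: 74.08
tcp_pos: [449.9, -38.3, 241.0]
tcp_rot: [2.267, 2.173, 0.001]
contact_force: [0.2, -0.2, -0.8]
grip_width: 48.0
gripper_force: 0.0
```

Emit:
{"op": "apply_moves", "data": {"motion": [{"translation": [-1,-0.3,0],"twist": [0,0,0],"hand": 0.1},{"translation": [-1,-0.3,0],"twist": [0,0,0],"hand": 0.1},{"translation": [-1,-0.3,0],"twist": [0,0,0],"hand": 0.1},{"translation": [-1,-0.3,0],"twist": [0,0,0],"hand": 0.1},{"translation": [0,0,0],"twist": [0,0,0],"hand": 0.1},{"translation": [0,0,0],"twist": [0,0,0],"hand": 0.1},{"translation": [0,0,0],"twist": [0,0,0],"hand": 0.1},{"translation": [0,0,0],"twist": [0,0,0],"hand": 0.1},{"translation": [0,0,0],"twist": [0,0,0],"hand": 0.1},{"translation": [0,0,0],"twist": [0,0,0],"hand": 0.1}]}}

```text
time_s: 75.32
tcp_pos: [415.5, -136.2, 239.8]
tcp_rot: [2.268, 2.173, 0.0]
contact_force: [0.2, 0.4, 0.1]
grip_width: 48.2
gripper_force: 0.0
```

```bash
python3 - <<'E'
from h import *
st(); tilt(); im,d=vision.get_image("top"); P=cloud("top",d)
print([(b['ctr'],b['wh'],b['z']) for b in blobs("top",im,P,(60,160),(380,560,-300,0),15)])
print([(b['ctr'],b['wh'],b['z']) for b in blobs("top",im,P,(122,200),(410,590,10,190),15)])
print([(b['ctr'],b['wh'],b['z']) for b in blobs("top",im,P,(170,205),(380,480,-410,-300),15)])
im2,_=vision.get_image("side"); c=im2[100:320,100:460]; cv2.imwrite("pics/f.png",cv2.resize(c,(792,484),interpolation=cv2.INTER_CUBIC)); cv2.imwrite("pics/ft.png",cv2.resize(im[190:290,130:430],None,fx=2.6,fy=2.6,interpolation=cv2.INTER_CUBIC))
E
```

```text
t 75.33 tcp [ 415.5 -136.2  239.8] yaw [ 0.999 -0.043  0.   ] w 48.2 gf 0.0 F [0.2 0.4 0.1]
top pan z 99.3 plat from jar tops [97.3, 97.4, 97.4, 97.7]
side pan z 98.9 plat from jar tops [96.0, 96.4, 96.6, 96.3]
[([515.2, -255.1], [39.4, 44.2], [74.0, 113.4])]
[([535.2, 133.3], [56.9, 56.3], [140.6, 178.3]), ([459.5, 139.0], [50.5, 47.7], [136.6, 175.2]), ([455.2, 63.4], [31.6, 34.7], [134.2, 171.0])]
[([424.8, -355.0], [31.1, 32.9], [183.5, 200.5])]
```

View pics/f.png

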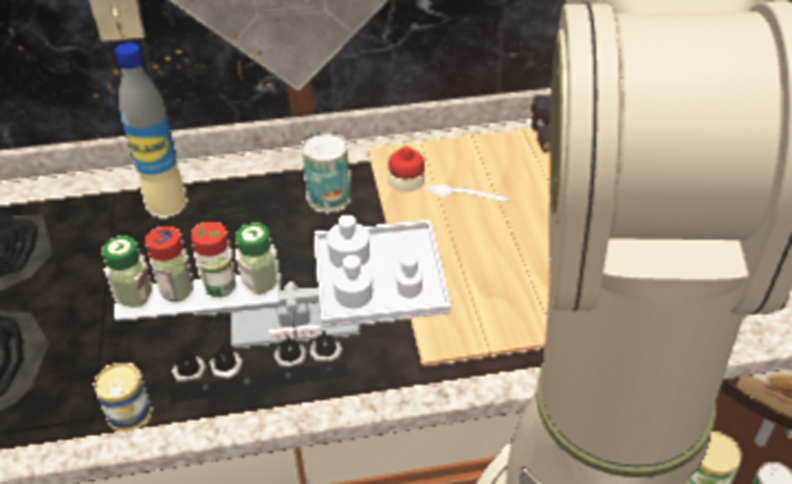

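View pics/ft.png

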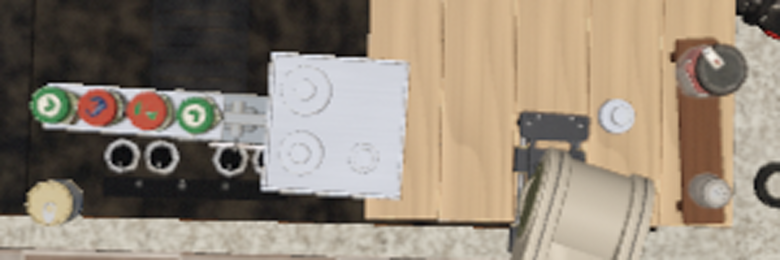

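All four jars stand upright on the platform. The 200, 150 and 50 g weights stand in the pan, and the beam tilts about 0.01 rad. The 100 g weight is on the hob cover, the shaker is on the ledge, and the bystander objects have not moved. Handing in.

```bash
python3 -c "
from station import bot
print(bot.hand_in())"
```

```text
the job is handed in; nothing more can be done
None
```

I handed the job in with all four jars on the platform and the 200, 150 and 50 g weights (400 g) in the pan; the beam measured within about 0.01 rad of level, the shaker stands on the ledge, the 100 g weight on the hob cover, and the hand-in returned no verdict.

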